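# Re-tension the cam quick-release of the jar stop

### The arm

A 7-joint arm with a two-finger parallel gripper is mounted at the origin on the work surface. World frame = base frame: x ahead of the robot, y to its left, z up, the work surface at z = 0. Lengths are in m, angles in rad, forces in N, time in s.
With the tool pointing down it reaches from about 0.425 to 0.825 m from the base axis. Payload 3.6 kg.
Tool frame: the origin (TCP) lies on the centre line of the jaws, within the pads' length; the fingertips stand ctrl.tips_ahead ahead of it and the grasp point (between the pads) lies 11 mm behind it (ctrl.tips_ahead is the distance from the TCP to the fingertips, in m); z points along the fingers, y is the direction in which the jaws open and shut (so a half turn about z gives the same grasp; the last joint's range is limited). The gripper opens to 85 mm and grips with 20 to 120 N. Pads are 22 mm wide; open, the fingers measure 114 mm over their backs; the gripper's body (76 mm by 85 mm) begins 54 mm behind the grasp point. The pads swing forward as they close: fully open they stand 13 mm farther back than shut.
Start: joints at [-1.238, 0.615, -0.013, 1.423, 0.008, 1.103, -0.04], TCP at [0.229, 0.608, 0.203] pointing down, gripper open.
Joint ranges: [-3.12, 3.12], [-0.3, 2.06], [-1.34, 1.32], [0.26, 2.42], [-1.36, 4.5], [0.01, 1.98], [-2.84, 2.84]. Speed limits (rad/s): [2.79, 2.79, 3.14, 3.14, 3.14, 3.14, 3.14].

### API

Orientations are given as [roll, pitch, yaw] about the fixed x, y, z axes, in that order (R = Rz(yaw) Ry(pitch) Rx(roll)).
In Python, from plant import ctrl gives the robot as it stands.
- The arm moves only by the shell command python3 -m inch 'ROWS' [FORCE]. ROWS is JSON, a list of rows, each a list of 3 entries, a list of its own where there are three numbers: the gripper command: -1 is shut, 1 is fully open, values between are in proportion, then the shift along the tool's x, y, z in mm, then the turn, a rotation vector about the tool's x, y, z in degrees. In form: [[fingers, [tx, ty, tz], [rx, ry, rz]], ...]. A call has 1 to 5 rows; each row shifts and turns the commanded pose from where the row before left it, along the tool's axes as they then stand; what a row does not reach is not made up. A row lasts 1/12 s, in which the tool goes at most 41.7 mm and 7.16 degrees, less where a joint would pass 70% of its speed; a pose out of reach is approached as far as the arm can. A call with a gripper value outside its range is refused whole. The fingers move at their own pace and stop on an object; FORCE is the grip in N (left out, the last holds). Time passes only in rows, so rows that do not move let the fingers close. It gives the time, the measured TCP pose, the force and the opening at its end, in the units of the state.
- ctrl.observe(): the state, without advancing time (a new reading comes with each control period).
- ctrl.capture(name): name is "scene" or "side" or "wrist"; returns a dict with "image" (384x512x3 uint8, red, green, blue), "K" (3x3 intrinsics, pixels), "cam_to_world" (4x4, takes a point from camera to world coordinates); the wrist camera has in their place "tool_from_camera" (4x4, takes a point from camera to tool coordinates, whose origin is the TCP and whose axes are the flange's). Camera axes: x right, y down, z forward; pixel columns grow to the right and rows downward; lengths in m; the calibration is good to about 2 mm. The wrist camera is an equidistant fisheye: a pixel r from the principal point sees the ray r / f radians off the axis. A picture is of the moment at which its call begins: read the wrist's pose just before it. There is no depth.
- ctrl.job_done(): hands the job in, once; it reports no verdict.
The state is a dict: "time_s": time; "qpos": joint angles; "joint_vel": joint speeds; "effort": joint torques, N m; "ee_pos": TCP position; "tcp_rot": TCP orientation; "force": force on the tool from outside, world axes, zero at the start; "torque": the same for the moment, N m; "width": opening from 0.0 (shut) to 1.0 (fully open).
Only numpy, scipy, OpenCV 4.12 (cv2) and the standard library are available. Lean on these libraries where they do the work, as an engineer would, in place of code of your own. Each camera call takes 0.05 s, during which the arm holds its last target.

### The job

The jar stop on the packing bench has worked slack. Flip its black cam lever fully up, screw the blue knob down (clockwise) until you feel it touch the pressure plate and then a quarter of a turn more, let go of the knob, and fold the lever right down flat again so that the stop is locked tight. Leave the jars, tins and packet around it where they stand.

Things in the scene. Friction and masses are not known exactly. Their poses are not given: they have to be found in the camera images.
- base: Jar-stop fixture, fixed on the bench: aluminium rail 60 x 320 x 22 high mm with the clamp on it. Origin on the bench, mid-clamp; y runs along the rail from lever end (-y) to knob end (+y), z up. Block under the knob 60 x 60, top 40 high, lugs on it to 51; fork at the pivot 40 wide, top 68 high. On +x an arm leads to a bumper 85 high with two jars at it, 100 mm or more from the rail's middle line
- knob_grip (a point): Middle of the blue round knob (38 mm across, 34 high) on its upright axis, 84 mm above the bench, 70 mm on +y from the base's origin. The point belongs to the base: it does not turn, rise or sink with the knob, whose own height varies by 4 mm. Clockwise from above screws it down, 6 mm a turn. It stays where it is left. A white mark is on its top, a steel collar 45 across below
- stud: Upright threaded steel stud, 8 mm across, carrying the knob; origin on its axis, 30 mm above the bench. Closing the lever draws it down 1 mm. Its pose does not tell the knob's turn. With the lever open the knob turns freely (0.02 N m) for a fifth to two thirds of a turn from its start, different each time and not measured, until its collar touches the plate: this must be felt
- plate: Loose round steel pressure plate under the knob, 48 mm across, 6 thick, held between lugs on spring washers; origin amid its underside, 47 mm above the bench. After the touch the knob's torque starts softly and grows by about 0.17 N m per rad (near 0.3 at a quarter turn), the force on the plate by about 20 N per rad: some 33 N at a quarter turn, lever open; about 55 N once the lever is closed
- lever (a joint): Angle of the cam lever, rad: 0 = closed, flat along the rail towards the base's -y; it grows as the end swings up; 1.57 = upright; stop at 1.65. It stays where it is left (friction 0.15 N m); closing it against the tightened knob takes some 2 to 3 N at its end
- lever_pivot (a point): The lever's hinge axis (along the base's x), 58 mm above the bench, 30 mm on -y from the base's origin
- lever_grip (a point): Point in the lever's black grip, 80 mm from the pivot, mid-width and mid-thickness: a good place to pinch it by its sides. The grip is 18 mm wide (along the base's x), 12 thick, from 50 to 100 mm from the pivot. Closed, it lies 58 mm above the bench with 30 mm of air under it
- jar_a: Bystander: glass jar with red lid, 68 across, 115 high, standing at the bumper; origin at the centre of its underside
- jar_b: Bystander: a second such jar, queued next to the first
- jar_c: Bystander: a third such jar, away on the bench (to the robot's right)
- tin_a: Bystander: gold tin with a pale lid, 74 across, 50 high, on the bench to the left; origin under its centre
- tin_b: Bystander: a second such tin
- packet: Bystander: blue packet 70 x 110 x 45 high, on the bench to the right; origin under its centre

How it is judged:
By the outcome, as a careful person would: the job done as asked, in the order asked, and still so for the second after the job is handed in, with the robot touching nothing.
It also fails if it takes over 72 s, if anything falls off the work surface, if the arm or the gripper's body presses on something with over 40 N, if the wrist force passes 120 N, or if a joint passes its speed limit or range.

## Working session

There is one attempt and no reset: what is moved stays moved. The work goes in short steps, Python scripts to look and compute and a shell command to move; the robot and the scene stay as the last step left them, time stands still between calls to the robot, and variables do not carry over. Pictures are saved under pics/ and viewed, and the job is handed in when it is done.

```bash
ls; mkdir -p pics; python3 - <<'E'
from plant import ctrl
import cv2
s=ctrl.observe();print(s, ctrl.tips_ahead)
for n in("scene","side","wrist"):
    c=ctrl.capture(n);cv2.imwrite(f"pics/{n}0.png",c["image"][:,:,::-1])
    print(n,{k:v for k,v in c.items() if k!="image"})
E
```

```text
pics
{'time_s': 0.0, 'qpos': array([-1.23750364,  0.61593981, -0.01263627,  1.42496051,  0.00812089,
        1.10342609, -0.0403937 ]), 'joint_vel': array([-2.55158387e-04,  3.98991498e-05,  9.11790568e-04, -4.43560078e-05,
        1.46161152e-03,  4.42925804e-04, -2.21166885e-04]), 'effort': array([-1.09405380e-03, -4.69216311e+01,  2.58721327e-01, -1.71031916e+01,
        9.87653271e-03,  9.50190879e-03, -1.28417921e-05]), 'ee_pos': array([0.22853251, 0.607564  , 0.20230445]), 'tcp_rot': array([-3.13890985e+00,  4.83209830e-05,  2.78189900e+00]), 'force': array([0.36228343, 0.06530467, 0.62250901]), 'torque': array([-0.00966999, -0.02877844, -0.02479068]), 'width': 1.0017999527818835} 0.008
scene {'K': array([[438.59401158,   0.        , 263.86284323],
       [  0.        , 438.59401158, 196.18580671],
       [  0.        ,   0.        ,   1.        ]]), 'cam_to_world': array([[-0.41669955,  0.66446698, -0.62035887,  1.46993234],
       [ 0.90882263,  0.31958146, -0.26815874,  0.35245504],
       [ 0.02007257, -0.67553781, -0.73705208,  1.09750902],
       [ 0.        ,  0.        
[... 287 characters left out ...]
322744, -0.50597238,  0.83041972, -0.99606185],
       [-0.02125798, -0.85111337, -0.52455137,  0.69456085],
       [ 0.        ,  0.        ,  0.        ,  1.        ]])}
wrist {'K': array([[297.31863964,   0.        , 255.09007565],
       [  0.        , 297.31863964, 190.52562691],
       [  0.        ,   0.        ,   1.        ]]), 'tool_from_camera': array([[ 6.77170059e-04, -9.65440913e-01, -2.60621153e-01,
         6.49313442e-02],
       [ 9.99999771e-01,  6.51434375e-04,  1.85128892e-04,
         1.00211450e-04],
       [-8.95342846e-06, -2.60621219e-01,  9.65441132e-01,
        -1.68651893e-01],
       [ 0.00000000e+00,  0.00000000e+00,  0.00000000e+00,
         1.00000000e+00]])}
```

View pics/scene0.png

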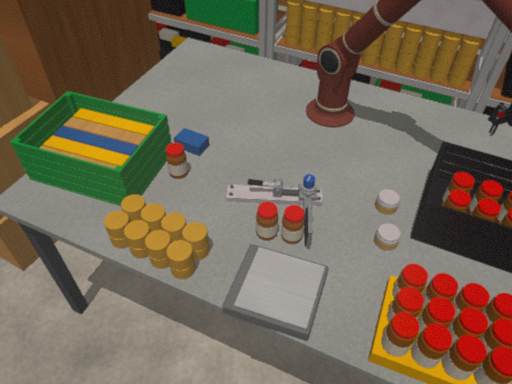

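View pics/side0.png

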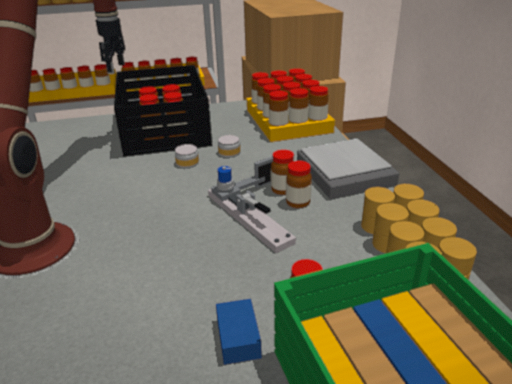

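View pics/wrist0.png

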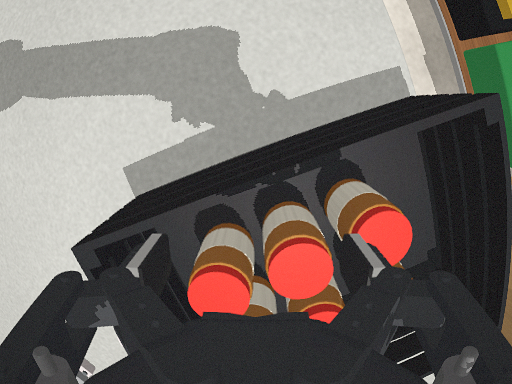

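The scene camera shows the knob near (309,181), with the lever grip running left to about (250,183). The side view has the knob at (225,174) and the lever end at (266,208). I'll zoom in on both.

```bash
python3 - <<'E'
import cv2
a=cv2.imread("pics/scene0.png")[165:255,215:335];cv2.imwrite("pics/sc_z.png",cv2.resize(a,None,fx=6,fy=6,interpolation=cv2.INTER_CUBIC))
a=cv2.imread("pics/side0.png")[150:260,190:320];cv2.imwrite("pics/si_z.png",cv2.resize(a,None,fx=5,fy=5,interpolation=cv2.INTER_CUBIC))
E
```

```text
(no output)
```

View pics/sc_z.png

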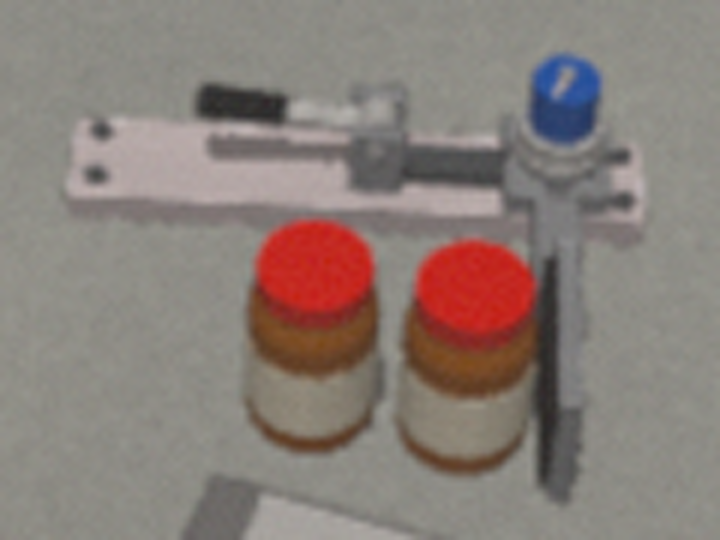

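View pics/si_z.png

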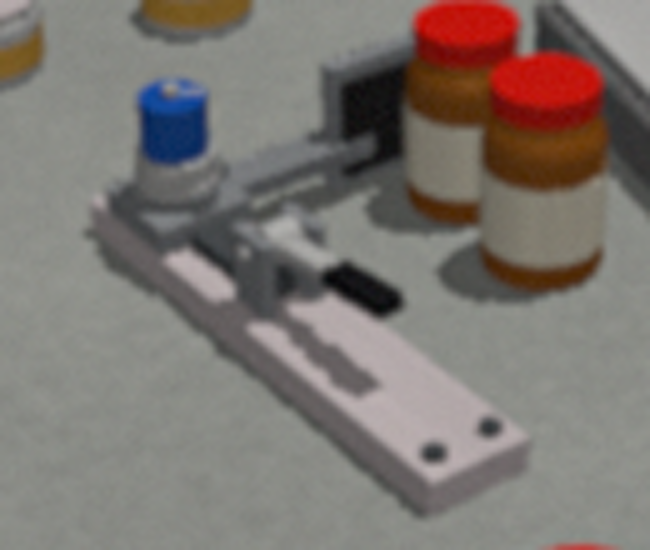

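```bash
cat > h.py <<'E'
import numpy as np, cv2
from plant import ctrl
from scipy.spatial.transform import Rotation as R
from scipy.optimize import least_squares
CAM={}
def proj(c,P):
    M=np.linalg.inv(c["cam_to_world"]);p=(M[:3,:3]@np.atleast_2d(P).T).T+M[:3,3]
    q=(c["K"]@p.T).T;return q[:,:2]/q[:,2:]
def b2w(x,y,yaw,P):
    P=np.atleast_2d(P).astype(float);c,s=np.cos(yaw),np.sin(yaw)
    return np.c_[x+c*P[:,0]-s*P[:,1],y+s*P[:,0]+c*P[:,1],P[:,2]]
def wproj(c,pos,rot,P):
    T=np.eye(4);T[:3,:3]=R.from_euler('xyz',rot).as_matrix();T[:3,3]=pos
    M=np.linalg.inv(T@c["tool_from_camera"]);p=(M[:3,:3]@np.atleast_2d(P).T).T+M[:3,3]
    th=np.arctan2(np.hypot(p[:,0],p[:,1]),p[:,2]);ph=np.arctan2(p[:,1],p[:,0])
    r=c["K"][0,0]*th;return np.c_[c["K"][0,2]+r*np.cos(ph),c["K"][1,2]+r*np.sin(ph)]
E
python3 - <<'E'
from h import *
cs,cd=ctrl.capture("scene"),ctrl.capture("side")
S=np.array([[80,118],[67,198],[643,150],[566,78]])/6+[215,165]
D=np.array([[527,437],[428,488],[95,203],[173,93]])/5+[190,150]
def res(p):
    x,y,w,o,kz=p
    c=lambda sx,sy:[sx*.03,sy*.16+o,.022]
    k=[0,.07,kz]
    a=proj(cs,b2w(x,y,w,[c(-1,-1),c(1,-1),c(-1,1),k]))-S
    b=proj(cd,b2w(x,y,w,[c(1,-1),c(-1,-1),c(-1,1),k]))-D
    return np.r_[a.ravel(),b.ravel()]
r=least_squares(res,[.6,0,0,-.05,.1]);print(r.x,res(r.x).round(1))
E
```

```text
[ 0.52222464  0.02269576  0.36778608 -0.04146253  0.09838558] [-1.3 -1.  -1.3 -1.3 -1.1 -0.8 -0.4  0.8  0.2 -1.  -0.3 -2.  -0.9 -2.3
 -0.2 -0.5]
```

```bash
cat >> h.py <<'E'
def delta(pos,yaw=None,rot=None):
    """tool-frame shift (mm) with present axes and rotvec (deg) to reach pos / tool-down yaw (or full rot matrix)"""
    s=ctrl.observe();A=R.from_euler('xyz',s["tcp_rot"])
    d=A.inv().apply(np.array(pos)-s["ee_pos"])*1000
    B=R.from_matrix(rot) if rot is not None else R.from_euler('xyz',[np.pi,0,yaw])
    v=np.degrees((A.inv()*B).as_rotvec())
    print("shift",d.round(1),"turn",v.round(2),"t",round(s["time_s"],2),"pos",s["ee_pos"].round(4),"rot",np.degrees(s["tcp_rot"]).round(2))
E
python3 -c "
from h import *
delta([.53,.0,.28],np.pi/2+.368)"
```

```text
shift [-496.1 -463.1  -76.5] turn [-7.00e-02  3.00e-02  4.83e+01] t 0.25 pos [0.2287 0.608  0.2029] rot [-179.93    0.    159.39]
```

```bash
python3 -m inch '[[1,[-5,-5,-30],[0,0,0]],[1,[-26,-24,-10],[0,0,0]],[1,[-26,-24,-10],[0,0,0]],[1,[-27,-25,-6],[0,0,0]],[1,[-27,-25,-4],[0,0,0]]]'; python3 -m inch '[[0.5,[-28,-26,-3],[0,0,0]],[0.5,[-28,-26,-3],[0,0,0]],[0.5,[-28,-26,-3],[0,0,0]],[0.5,[-28,-26,-3],[0,0,0]],[0.5,[-28,-26,-3],[0,0,0]]]';python3 -m inch '[[0,[-28,-26,-2],[0,0,0]],[0,[-28,-26,0],[0,0,0]],[0,[-28,-26,0],[0,0,0]],[0,[-28,-26,0],[0,0,0]],[0,[-28,-26,0],[0,0,0]]]';python3 -m inch '[[0,[-27,-26,0],[0,0,7]],[0,[0,0,0],[0,0,7]],[0,[0,0,0],[0,0,7]],[0,[0,0,0],[0,0,7]],[0,[0,0,0],[0,0,7]]]'
python3 -c "
from h import *
delta([.53,.0,.28],np.pi/2+.368)"
```

```text
time_s: 0.67
ee_pos: [0.2971, 0.4718, 0.2644]
tcp_rot: [3.14, 0.0, 2.782]
force: [0.3, 0.2, -0.3]
width: 1.003
time_s: 1.08
ee_pos: [0.3822, 0.3001, 0.2788]
tcp_rot: [3.141, 0.0, 2.782]
force: [-0.2, 0.3, -0.3]
width: 0.751
time_s: 1.5
ee_pos: [0.4674, 0.1292, 0.2808]
tcp_rot: [3.141, 0.0, 2.782]
force: [0.8, 0.4, -0.8]
width: 0.505
time_s: 1.92
ee_pos: [0.4831, 0.0968, 0.2804]
tcp_rot: [-3.141, -0.0, 2.164]
force: [-0.2, -0.4, 0.1]
width: 0.501
shift [-106.5  -15.2    0.4] turn [-1.000e-02 -1.000e-02  1.291e+01] t 1.92 pos [0.4831 0.0968 0.2804] rot [-1.7999e+02 -1.0000e-02  1.2400e+02]
```

```bash
python3 -m inch '[[0,[-27,-4,0],[0,0,0]],[0,[-27,-4,0],[0,0,0]],[0,[-26,-4,0],[0,0,0]],[0,[-26,-4,0],[0,0,6.5]],[0,[0,0,0],[0,0,6.4]]]'; python3 -m inch '[[0,[0,0,0],[0,0,0]]]'
python3 - <<'E'
from h import *
import pickle
s=ctrl.observe();c=ctrl.capture("wrist");print(s["ee_pos"],s["tcp_rot"],s["force"],s["torque"],s["qpos"].round(2))
pickle.dump((s,c),open("w1.pkl","wb"))
cv2.imwrite("pics/w1.png",c["image"][:,:,::-1])
P=b2w(.522,.0227,.368,[[0,.07,.098],[0,-.11,.058],[0,0,.0]]);print(wproj(c,s["ee_pos"],s["tcp_rot"],P))
E
```

```text
time_s: 2.33
ee_pos: [0.5312, -0.0065, 0.2808]
tcp_rot: [3.142, 0.005, 1.931]
force: [0.6, -0.5, 1.3]
width: 0.501
time_s: 2.42
ee_pos: [0.53, -0.0014, 0.2803]
tcp_rot: [-3.141, 0.001, 1.94]
force: [-0.3, -0.9, 0.3]
width: 0.498
[ 0.52997564 -0.00135555  0.28032592] [-3.14097275e+00  7.69434618e-04  1.94003781e+00] [-0.28841879 -0.89786714  0.3255194 ] [0.01892714 0.01635898 0.04883814] [-0.3   0.37  0.37  1.66 -0.15  1.14  0.48]
[[255.69431082  86.66237118]
 [255.35522962 220.93075133]
 [255.49342006 138.42069868]]
```

View pics/w1.png

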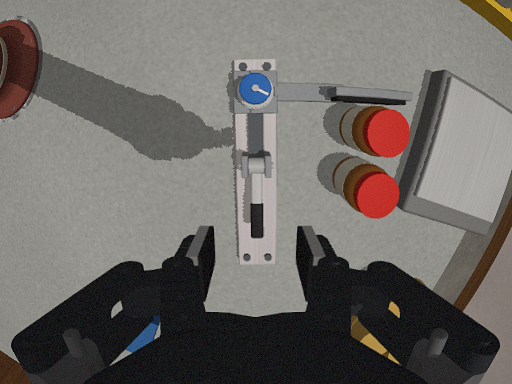

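The knob's top is at about (255,88). The lever is closed, running from (257,165) to its end at (257,237), with the grip from 205 down. The jars are at (385,133) and (376,195). I'll zoom in to refine the base pose.

```bash
python3 - <<'E'
import cv2
a=cv2.imread("pics/w1.png")
cv2.imwrite("pics/w1a.png",cv2.resize(a[50:150,210:310],None,fx=6,fy=6,interpolation=cv2.INTER_CUBIC))
cv2.imwrite("pics/w1b.png",cv2.resize(a[180:280,210:310],None,fx=6,fy=6,interpolation=cv2.INTER_CUBIC))
E
```

```text
(no output)
```

View pics/w1a.png

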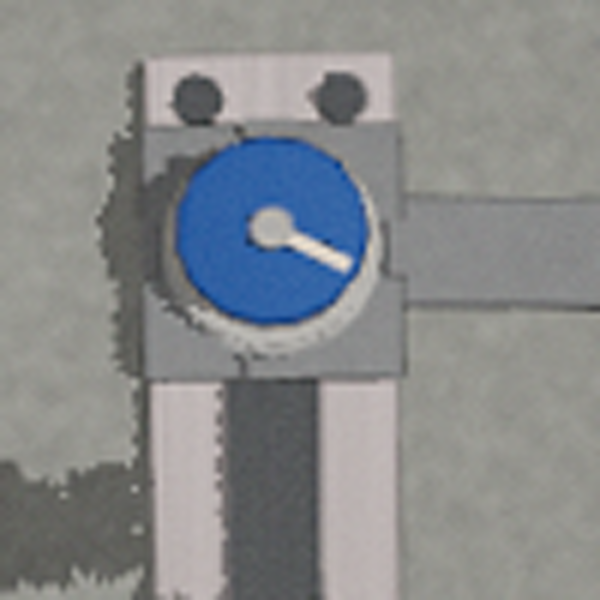

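View pics/w1b.png

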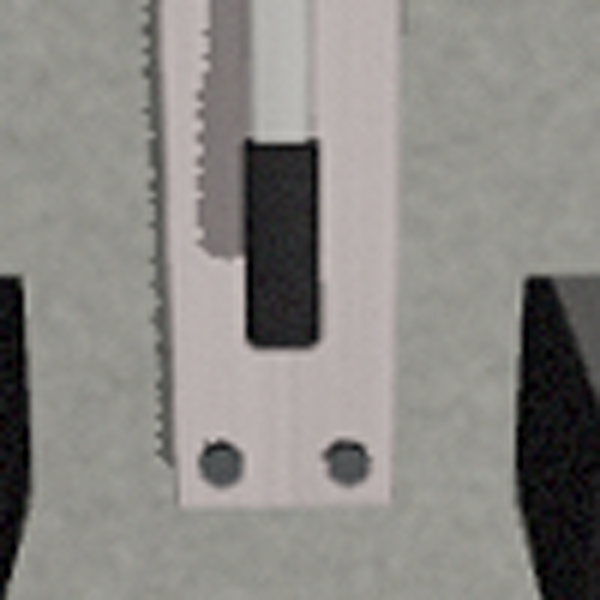

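```bash
python3 - <<'E'
from h import *
import pickle
s,c=pickle.load(open("w1.pkl","rb"))
A=lambda u,v:[210+u/6-.4,50+v/6-.4];B=lambda u,v:[210+u/6-.4,180+v/6-.4]
obs=np.array([A(145,55),A(392,53),B(180,507),B(390,503),A(272,231),B(246,142),B(318,142),B(246,348),B(319,347)])
def res(p,full=False):
    x,y,w,o,kz=p
    q=lambda sx,sy:[sx*.03,sy*.16+o,.022]
    pts=[q(-1,1),q(1,1),q(-1,-1),q(1,-1),[0,.07,kz],[-.009,-.08,.064],[.009,-.08,.064],[-.009,-.13,.064],[.009,-.13,.064]]
    return (wproj(c,s["ee_pos"],s["tcp_rot"],b2w(x,y,w,pts))-obs).ravel()
r=least_squares(res,[.52,.02,.368,-.04,.1],loss='soft_l1');print(r.x,r.cost);print(res(r.x).reshape(-1,2).round(1).tolist())
p=r.x
print(b2w(*p[:3],[[0,.07,.084],[0,-.03,.058],[0,-.11,.058]]))
E
```

```text
[ 0.52298516  0.02046592  0.38319954 -0.03874502  0.10715489] 2.903929596395404
[[-0.5, -0.5], [0.7, -0.8], [-0.8, 0.9], [0.9, 1.1], [-0.1, 0.0], [-0.8, 0.4], [0.4, 0.2], [-0.2, -0.3], [0.4, -0.3]]
[[ 0.49681287  0.08538904  0.084     ]
 [ 0.53420186 -0.00735827  0.058     ]
 [ 0.56411305 -0.08155612  0.058     ]]
```

```bash
python3 -c "
from h import *
delta([.5641,-.0816,.047],np.pi/2+.3832)
t=np.radians(np.linspace(0,96,17));x=-80*np.cos(t);z=-80*np.sin(t)
print(np.diff(x).round(1),np.diff(z).round(1))"
```

```text
shift [-89.1   2.  233.2] turn [-0.03 -0.02 -0.39] t 2.47 pos [5.297e-01 5.000e-04 2.802e-01] rot [-1.7997e+02 -2.0000e-02  1.1156e+02]
[0.4 1.3 2.2 3.  3.8 4.6 5.3 5.9 6.5 7.  7.5 7.8 8.1 8.3 8.4 8.4] [-8.4 -8.3 -8.1 -7.8 -7.5 -7.  -6.5 -5.9 -5.3 -4.6 -3.8 -3.  -2.2 -1.3
 -0.4  0.4]
```

```bash
python3 -m inch '[[0,[-30,0,15],[0,0,-0.4]],[0,[-30,1,25],[0,0,0]],[0,[-29,1,25],[0,0,0]],[0,[0,0,35],[0,0,0]],[0,[0,0,35],[0,0,0]]]';python3 -m inch '[[0,[0,0,30],[0,0,0]],[0,[0,0,20],[0,0,0]],[0,[0,0,0],[0,0,0]],[0,[0,0,0],[0,0,0]]]'; python3 - <<'E'
from h import *
delta([.5641,-.0816,.047],np.pi/2+.3832)
c=ctrl.capture("wrist");cv2.imwrite("pics/w2.png",c["image"][:,:,::-1])
E
```

```text
time_s: 2.88
ee_pos: [0.5655, -0.0824, 0.1449]
tcp_rot: [3.139, 0.001, 1.954]
force: [-0.2, 0.5, -1.0]
width: 0.5
time_s: 3.22
ee_pos: [0.5642, -0.0798, 0.095]
tcp_rot: [-3.14, -0.002, 1.956]
force: [0.3, -0.6, 0.8]
width: 0.499
shift [-1.7 -0.7 48. ] turn [-0.08 -0.11  0.14] t 3.22 pos [ 0.5642 -0.0798  0.095 ] rot [-1.7992e+02 -1.1000e-01  1.1210e+02]
```

View pics/w2.png

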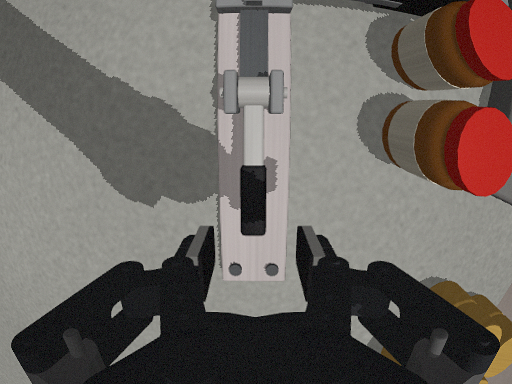

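The grip sits between the fingers, lever at x≈253 against a finger midpoint of about 256, and the jars are clear. I'll go down and pinch.

```bash
python3 -m inch '[[0,[-1,-0.5,18],[0,0,0]],[0,[-0.5,-0.5,18],[0,0,0]],[0,[0,0,12],[0,0,0]],[0,[0,0,0],[0,0,0]],[-1,[0,0,0],[0,0,0]]]' 20;python3 -m inch '[[-1,[0,0,0],[0,0,0]],[-1,[0,0,0],[0,0,0]],[-1,[0,0,0],[0,0,0]],[-1,[0,0,0],[0,0,0]]]'; python3 - <<'E'
from h import *
delta([.5641,-.0816,.047],np.pi/2+.3832)
s=ctrl.observe();print(s["force"],s["torque"],s["width"])
E
```

```text
time_s: 3.68
ee_pos: [0.5655, -0.0829, 0.0491]
tcp_rot: [3.139, 0.001, 1.954]
force: [0.3, -1.1, 0.0]
width: 0.375
time_s: 4.02
ee_pos: [0.5648, -0.0831, 0.0484]
tcp_rot: [3.14, 0.001, 1.953]
force: [0.2, -0.2, 0.2]
width: -0.002
shift [ 1.7 -0.1  1.4] turn [ 0.08  0.04 -0.05] t 4.02 pos [ 0.5648 -0.0831  0.0484] rot [1.7992e+02 4.0000e-02 1.1190e+02]
[ 0.15909721 -0.21058543  0.15565584] [ 0.0420704  -0.0283048   0.00929124] -0.0023079759755841416
```

```bash
python3 - <<'E'
from h import *
for n in ("wrist","side","scene"):
    c=ctrl.capture(n);im=c["image"][:,:,::-1]
    if n=="side": im=cv2.resize(im[100:260,180:340],None,fx=3.5,fy=3.5,interpolation=cv2.INTER_CUBIC)
    if n=="scene": im=cv2.resize(im[100:260,190:350],None,fx=3.5,fy=3.5,interpolation=cv2.INTER_CUBIC)
    cv2.imwrite(f"pics/{n}3.png",im)
E
```

```text
(no output)
```

View pics/wrist3.png

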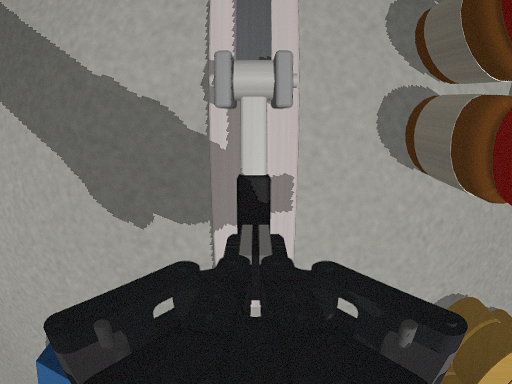

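View pics/side3.png

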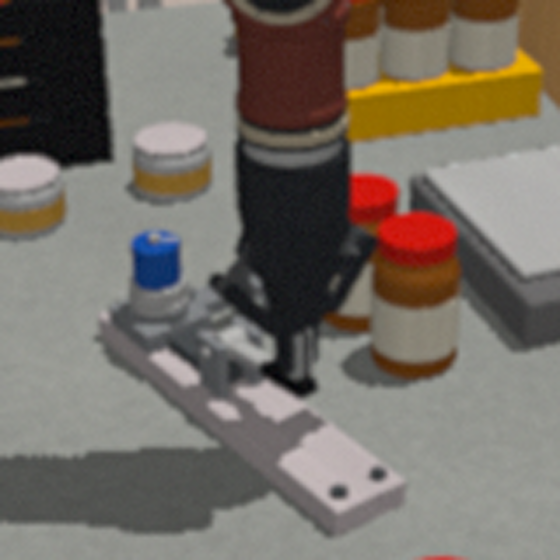

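View pics/scene3.png

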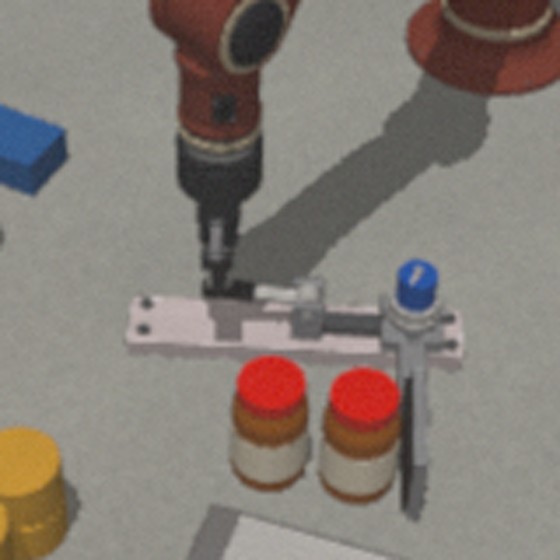

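```bash
python3 - <<'E'
from h import *
s=ctrl.observe();T=s["ee_pos"]
c=ctrl.capture("wrist");z=np.array([0,0,-1])
print("wrist tcp,tip,grasp",wproj(c,T,s["tcp_rot"],[T,T-[0,0,.008],T+[0,0,.011]]))
b=(.523,.0205,.3832)
L=b2w(*b,[[0,-.08,.064],[0,-.13,.064],[0,-.03,.058],[0,-.13,.052]])
print("lever start,end,piv",wproj(c,T,s["tcp_rot"],L))
for n,o in(("side",(180,100)),("scene",(190,100))):
    c=ctrl.capture(n);print(n,((proj(c,np.vstack([[T,T-[0,0,.008],T+[0,0,.011]],L]))-o)*3.5).round())
E
```

```text
wrist tcp,tip,grasp [[253.83443927 221.95391793]
 [253.87818424 217.39254329]
 [253.76833594 228.87652106]]
lever start,end,piv [[254.29185098 176.90798515]
 [254.40651283 261.50196403]
 [254.24025728  81.72268812]
 [254.43692254 252.18783041]]
side [[296. 402.]
 [296. 411.]
 [296. 389.]
 [270. 363.]
 [312. 394.]
 [231. 340.]
 [312. 408.]]
scene [[217. 303.]
 [217. 309.]
 [217. 295.]
 [250. 293.]
 [197. 290.]
 [303. 300.]
 [197. 299.]]
```

```bash
python3 - <<'E'
import cv2
a=cv2.imread("pics/wrist3.png")
b=cv2.convertScaleAbs(a[160:330,200:310],alpha=2.2,beta=20)
cv2.imwrite("pics/w3z.png",cv2.resize(b,None,fx=3.5,fy=3.5,interpolation=cv2.INTER_CUBIC))
a=cv2.imread("pics/side3.png");cv2.imwrite("pics/s3z.png",cv2.convertScaleAbs(cv2.resize(a[280:440,180:360],None,fx=3.5,fy=3.5,interpolation=cv2.INTER_CUBIC),alpha=1.8,beta=20))
E
```

```text
(no output)
```

View pics/w3z.png

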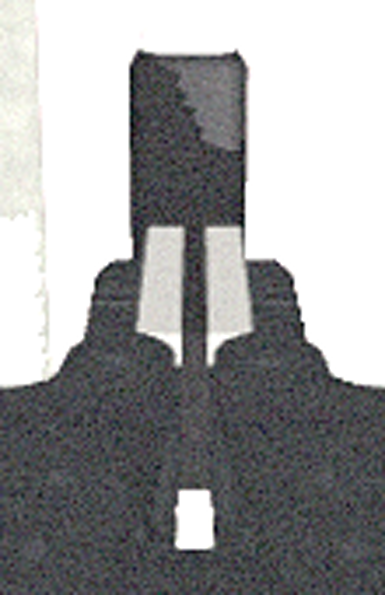

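View pics/s3z.png

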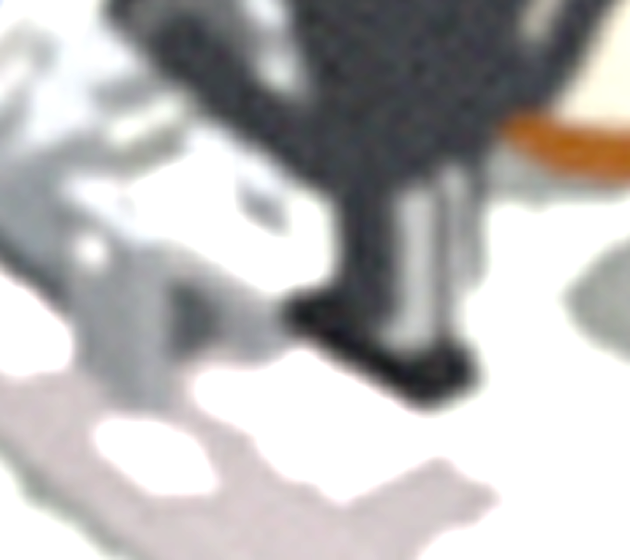

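```bash
python3 - <<'E'
from h import *
s=ctrl.observe();T=s["ee_pos"];A=R.from_euler('xyz',s["tcp_rot"])
c=ctrl.capture("wrist")
for x in(11,0,-11):
  for z in(8,0,-11,-20,-30): print(x,z,wproj(c,T,s["tcp_rot"],T+A.apply([x/1e3,0,z/1e3])).round())
print(s["ee_pos"],s["force"],s["width"])
cs=ctrl.capture("side")
for x in(-11,11):
  for z in(8,0,-11,-20): print("side",x,z,((proj(cs,T+A.apply([x/1e3,0,z/1e3]))-(180,100))*3.5).round())
E
```

```text
11 8 [[254. 201.]]
11 0 [[254. 205.]]
11 -11 [[254. 211.]]
11 -20 [[254. 216.]]
11 -30 [[254. 223.]]
0 8 [[254. 217.]]
0 0 [[254. 222.]]
0 -11 [[254. 229.]]
0 -20 [[254. 235.]]
0 -30 [[254. 243.]]
-11 8 [[254. 233.]]
-11 0 [[254. 238.]]
-11 -11 [[254. 246.]]
-11 -20 [[254. 253.]]
-11 -30 [[254. 262.]]
[ 0.56424371 -0.08310601  0.04751989] [-0.43346119  0.37772888  0.7299568 ] -0.0013754732568830284
side -11 8 [[305. 418.]]
side -11 0 [[305. 409.]]
side -11 -11 [[305. 396.]]
side -11 -20 [[304. 385.]]
side 11 8 [[287. 404.]]
side 11 0 [[286. 395.]]
side 11 -11 [[286. 382.]]
side 11 -20 [[286. 371.]]
```

```bash
python3 - <<'E'
from h import *
s=ctrl.observe();T=s["ee_pos"];c=ctrl.capture("wrist")
b=(.523,.0205,.3832)
for dz in(0,.01,.02):
    print(dz,wproj(c,T+[0,0,dz],s["tcp_rot"],b2w(*b,[[-.009,-.08,.064],[.009,-.08,.064],[-.02,-.03,.068],[.02,-.03,.068],[-.03,-.08,.022],[.03,-.08,.022]])).round().tolist())
    print(wproj(c,[.5642,-.0798,.095+dz],s["tcp_rot"],b2w(*b,[[-.03,-.2,.022],[.03,-.2,.022],[-.009,-.08,.064],[.009,-.08,.064],[-.009,-.13,.064],[.009,-.13,.064]])).round().tolist())
E
```

```text
0 [[237.0, 177.0], [272.0, 177.0], [214.0, 80.0], [295.0, 80.0], [210.0, 164.0], [300.0, 164.0]]
[[222.0, 283.0], [285.0, 283.0], [240.0, 166.0], [266.0, 166.0], [241.0, 234.0], [265.0, 234.0]]
0.01 [[238.0, 173.0], [271.0, 173.0], [216.0, 82.0], [293.0, 82.0], [212.0, 161.0], [298.0, 161.0]]
[[223.0, 278.0], [284.0, 278.0], [240.0, 164.0], [266.0, 164.0], [241.0, 229.0], [265.0, 229.0]]
0.02 [[239.0, 170.0], [270.0, 170.0], [219.0, 84.0], [290.0, 84.0], [214.0, 159.0], [296.0, 159.0]]
[[224.0, 272.0], [283.0, 272.0], [241.0, 162.0], [265.0, 162.0], [242.0, 224.0], [265.0, 224.0]]
```

The jaws shut above the lever: the scene, side and wrist views all show the tips on top of the grip, not around it. The wrist camera's own pose checks out. I'll open again and look.

```bash
python3 -m inch '[[0,[0,0,0],[0,0,0]],[0,[0,0,0],[0,0,0]],[0,[0,0,0],[0,0,0]],[0,[0,0,0],[0,0,0]]]'; python3 - <<'E'
from h import *
for n in ("wrist","side"):
    c=ctrl.capture(n);im=c["image"][:,:,::-1]
    if n=="side": im=cv2.resize(im[170:240,220:290],None,fx=8,fy=8,interpolation=cv2.INTER_CUBIC)
    cv2.imwrite(f"pics/{n}4.png",cv2.convertScaleAbs(im,alpha=1.8,beta=20))
E
```

```text
time_s: 4.8
ee_pos: [0.5641, -0.0831, 0.0474]
tcp_rot: [-3.141, -0.0, 1.953]
force: [-1.0, -0.5, -0.4]
width: 0.501
```

View pics/wrist4.png

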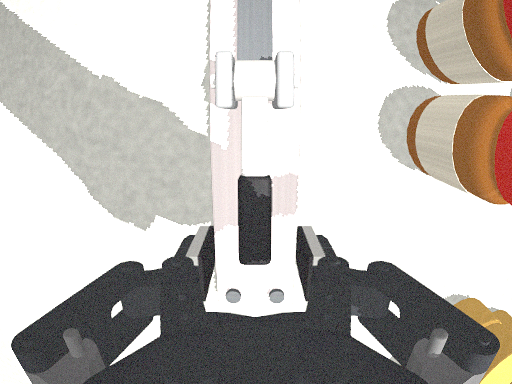

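View pics/side4.png

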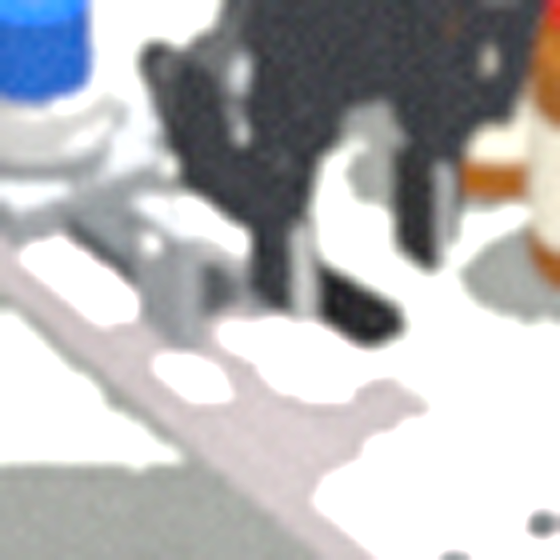

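```bash
python3 - <<'E'
from h import *
s=ctrl.observe();T=s["ee_pos"];A=R.from_euler('xyz',s["tcp_rot"]);cs=ctrl.capture("side");cw=ctrl.capture("wrist");cc=ctrl.capture("scene")
cv2.imwrite("pics/scene4.png",cv2.resize(cc["image"][130:220,220:320,::-1],None,fx=6,fy=6,interpolation=cv2.INTER_CUBIC))
for y in(-21,21,-28,28):
 for x in(11,-11):
  for z in(5,-11,-20,-30,-40):
    P=T+A.apply(np.array([x,y,z])/1e3)
    print(y,x,z,"side4",((proj(cs,P)-(220,170))*8).round(),"wrist",wproj(cw,T,s["tcp_rot"],P).round(),"scene4",((proj(cc,P)-(220,130))*6).round())
E
```

```text
-21 11 5 side4 [[279. 380.]] wrist [[220. 202.]] scene4 [[214. 320.]]
-21 11 -11 side4 [[278. 337.]] wrist [[216. 211.]] scene4 [[214. 300.]]
-21 11 -20 side4 [[277. 312.]] wrist [[214. 216.]] scene4 [[214. 288.]]
-21 11 -30 side4 [[276. 285.]] wrist [[212. 223.]] scene4 [[214. 275.]]
-21 11 -40 side4 [[276. 257.]] wrist [[209. 231.]] scene4 [[214. 262.]]
-21 -11 5 side4 [[321. 413.]] wrist [[221. 235.]] scene4 [[174. 318.]]
-21 -11 -11 side4 [[320. 370.]] wrist [[218. 246.]] scene4 [[174. 298.]]
-21 -11 -20 side4 [[319. 345.]] wrist [[216. 253.]] scene4 [[174. 286.]]
-21 -11 -30 side4 [[319. 317.]] wrist [[214. 261.]] scene4 [[174. 273.]]
-21 -11 -40 side4 [[318. 289.]] wrist [[212. 271.]] scene4 [[174. 260.]]
21 11 5 side4 [[389. 333.]] wrist [[288. 202.]] scene4 [[209. 375.]]
21 11 -11 side4 [[389. 291.]] wrist [[291. 211.]] scene4 [[209. 355.]]
21 11 -20 side4 [[388. 267.]] wrist [[293. 216.]] scene4 [[209. 343.]]
21 11 -30 side4 [[388. 240.]] wrist [[295. 223.]] scene4 [[209. 330.]]
21 11 -40 side4 [[388. 212.]] wrist [[298. 231.]] scene4 [[210. 317.]]
21 -11 5 side4 [[431. 365.
[... 1063 characters left out ...]
de4 [[407. 326.]] wrist [[299. 202.]] scene4 [[208. 384.]]
28 11 -11 side4 [[407. 283.]] wrist [[303. 211.]] scene4 [[208. 364.]]
28 11 -20 side4 [[407. 259.]] wrist [[306. 216.]] scene4 [[209. 353.]]
28 11 -30 side4 [[406. 232.]] wrist [[309. 223.]] scene4 [[209. 340.]]
28 11 -40 side4 [[406. 205.]] wrist [[313. 230.]] scene4 [[209. 327.]]
28 -11 5 side4 [[449. 358.]] wrist [[298. 235.]] scene4 [[168. 382.]]
28 -11 -11 side4 [[449. 315.]] wrist [[301. 246.]] scene4 [[168. 362.]]
28 -11 -20 side4 [[449. 290.]] wrist [[303. 253.]] scene4 [[168. 351.]]
28 -11 -30 side4 [[449. 263.]] wrist [[306. 261.]] scene4 [[168. 338.]]
28 -11 -40 side4 [[449. 235.]] wrist [[309. 270.]] scene4 [[168. 325.]]
```

View pics/scene4.png

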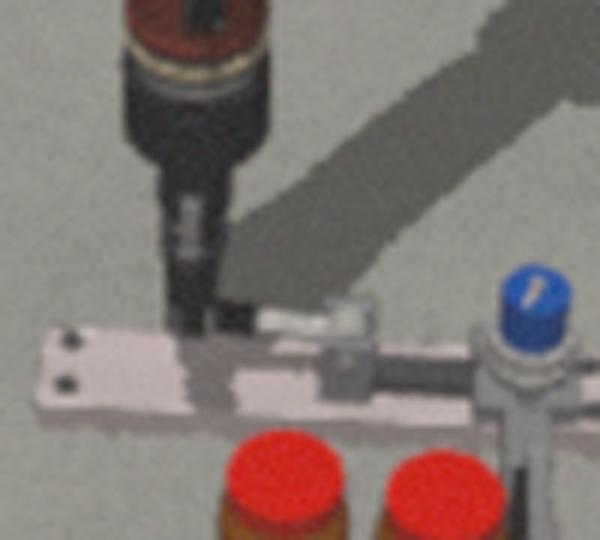

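All three views agree that the real fingertips are about 33 mm behind the reported TCP. The stated geometry would put them 8 mm ahead of it, so there is an offset of roughly 40 mm along the tool. The tips are now at z≈0.08, above the lever. I'll go down in small steps and watch the force and the pictures.

```bash
python3 -m inch '[[0,[0,0,8],[0,0,0]],[0,[0,0,8],[0,0,0]],[0,[0,0,6],[0,0,0]],[0,[0,0,0],[0,0,0]]]'; python3 - <<'E'
from h import *
s=ctrl.observe();print(s["ee_pos"],s["force"])
for n in ("wrist","side"):
    c=ctrl.capture(n);im=c["image"][:,:,::-1]
    if n=="side": im=cv2.resize(im[170:240,220:290],None,fx=8,fy=8,interpolation=cv2.INTER_CUBIC)
    cv2.imwrite(f"pics/{n}5.png",cv2.convertScaleAbs(im,alpha=1.4,beta=20))
E
```

```text
time_s: 5.38
ee_pos: [0.5627, -0.0827, 0.0235]
tcp_rot: [-3.138, -0.002, 1.953]
force: [-0.6, 0.4, 0.2]
width: 0.498
[ 0.56274493 -0.0827247   0.02350969] [-0.55900747  0.41348688  0.24178712]
```

View pics/wrist5.png

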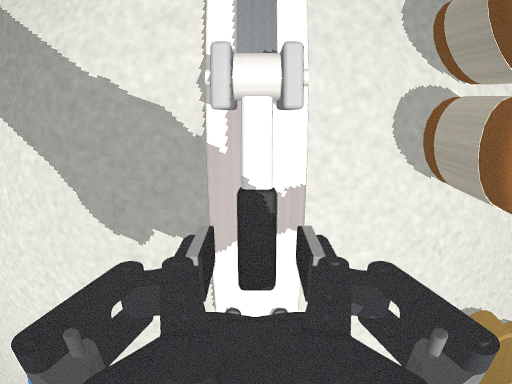

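View pics/side5.png

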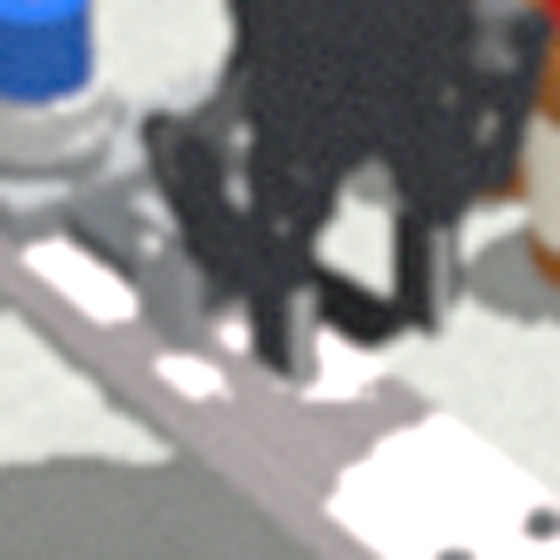

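The fingers now straddle the lever, tips just past its top, with no contact force. 16 mm further down.

```bash
python3 -m inch '[[0,[1,-0.5,8],[0,0,0]],[0,[0,0,8],[0,0,0]],[0,[0,0,0],[0,0,0]],[-1,[0,0,0],[0,0,0]],[-1,[0,0,0],[0,0,0]]]' 25;python3 -m inch '[[-1,[0,0,0],[0,0,0]],[-1,[0,0,0],[0,0,0]],[-1,[0,0,0],[0,0,0]]]'; python3 - <<'E'
from h import *
s=ctrl.observe();print(s["ee_pos"],s["force"])
for n in ("wrist","side"):
    c=ctrl.capture(n);im=c["image"][:,:,::-1]
    if n=="side": im=cv2.resize(im[170:240,220:290],None,fx=8,fy=8,interpolation=cv2.INTER_CUBIC)
    cv2.imwrite(f"pics/{n}6.png",cv2.convertScaleAbs(im,alpha=1.4,beta=20))
E
```

```text
time_s: 5.9
ee_pos: [0.5634, -0.0824, 0.0094]
tcp_rot: [-3.141, 0.0, 1.953]
force: [-0.1, -0.1, 0.2]
width: 0.223
time_s: 6.15
ee_pos: [0.5635, -0.0824, 0.0095]
tcp_rot: [3.141, 0.0, 1.953]
force: [0.2, -0.3, -2.3]
width: 0.208
[ 0.56354263 -0.0824094   0.00952601] [ 0.20377868 -0.30201016 -2.32583096]
```

View pics/wrist6.png

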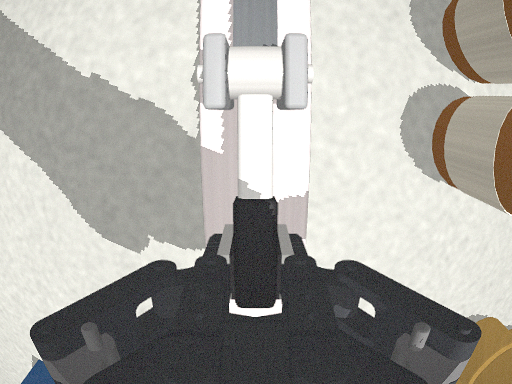

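View pics/side6.png

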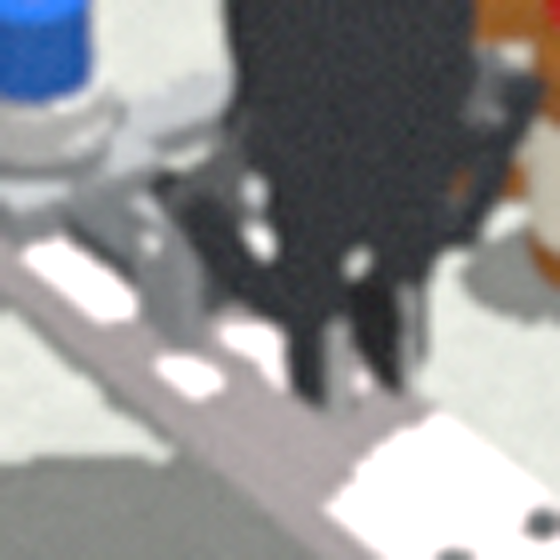

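The lever is pinched, width 0.208 or about 18 mm. Next I'll swing it up along the arc with the tool held vertical.

```bash
python3 -m inch '[[-1,[0.4,0,-8.4],[0,0,0]],[-1,[1.3,0,-8.3],[0,0,0]],[-1,[2.2,0,-8.1],[0,0,0]],[-1,[3,0,-7.8],[0,0,0]],[-1,[3.8,0,-7.5],[0,0,0]]]'; python3 - <<'E'
from h import *
s=ctrl.observe();print(s["ee_pos"],s["force"],s["torque"],s["width"])
for n in ("wrist","side"):
    c=ctrl.capture(n);im=c["image"][:,:,::-1]
    if n=="side": im=cv2.resize(im[150:240,220:310],None,fx=6,fy=6,interpolation=cv2.INTER_CUBIC)
    cv2.imwrite(f"pics/{n}7.png",cv2.convertScaleAbs(im,alpha=1.4,beta=20))
E
```

```text
time_s: 6.67
ee_pos: [0.5589, -0.0711, 0.0502]
tcp_rot: [-3.141, -0.001, 1.953]
force: [1.3, 3.1, -8.7]
width: 0.206
[ 0.55891893 -0.07109989  0.05021919] [ 1.30264826  3.08246244 -8.68680835] [ 0.38638749 -0.39842799 -0.06545361] 0.20554855983971618
```

View pics/wrist7.png

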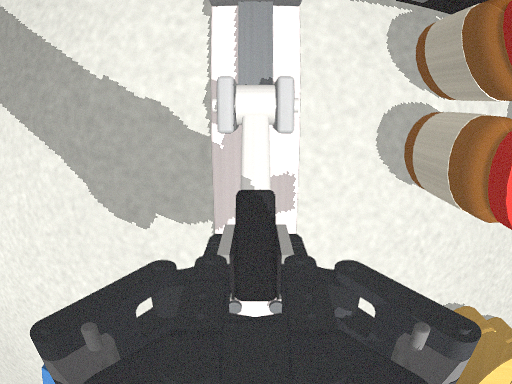

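View pics/side7.png

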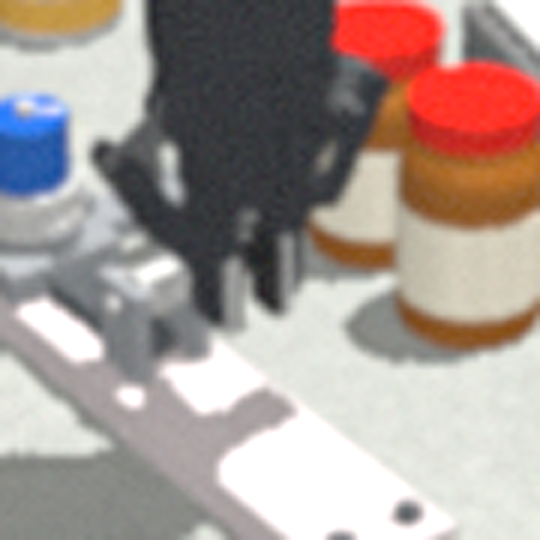

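The lever is rising in the pinch at modest force, so I'll continue.

```bash
python3 -m inch '[[-1,[4.6,0,-7],[0,0,0]],[-1,[5.3,0,-6.5],[0,0,0]],[-1,[5.9,0,-5.9],[0,0,0]],[-1,[6.5,0,-5.3],[0,0,0]],[-1,[7,0,-4.6],[0,0,0]]]'; python3 -m inch '[[-1,[7.5,0,-3.8],[0,0,0]],[-1,[7.8,0,-3],[0,0,0]],[-1,[8.1,0,-2.2],[0,0,0]],[-1,[8.3,0,-1.3],[0,0,0]],[-1,[8.4,0,-0.4],[0,0,0]]]'; python3 - <<'E'
from h import *
s=ctrl.observe();print(s["ee_pos"],s["force"],s["torque"],s["width"])
for n in ("wrist","side"):
    c=ctrl.capture(n);im=c["image"][:,:,::-1]
    if n=="side": im=cv2.resize(im[150:240,220:310],None,fx=6,fy=6,interpolation=cv2.INTER_CUBIC)
    cv2.imwrite(f"pics/{n}8.png",cv2.convertScaleAbs(im,alpha=1.4,beta=20))
E
```

```text
time_s: 7.18
ee_pos: [0.5489, -0.0459, 0.0796]
tcp_rot: [3.141, 0.002, 1.952]
force: [2.6, -0.2, -8.9]
width: 0.205
time_s: 7.6
ee_pos: [0.5348, -0.0106, 0.0915]
tcp_rot: [3.139, 0.005, 1.951]
force: [2.2, -5.8, 0.9]
width: 0.203
[ 0.53479465 -0.01058851  0.09150265] [ 2.19953682 -5.81458473  0.93124449] [-1.45579832 -0.43086321  0.05992034] 0.20349298690047865
```

View pics/wrist8.png

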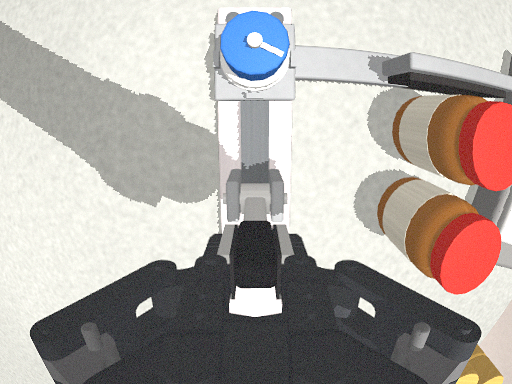

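View pics/side8.png

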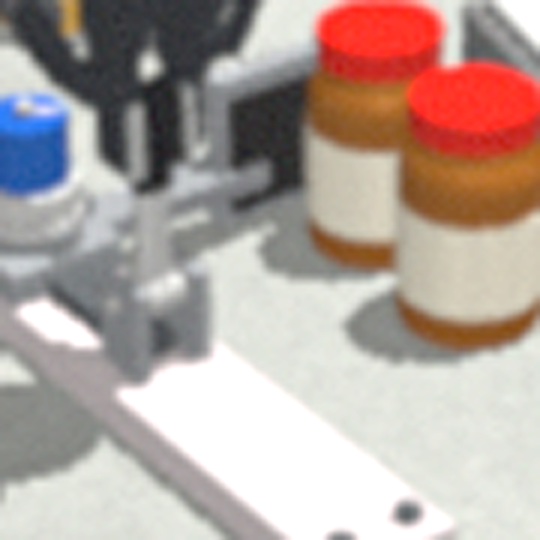

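It is almost upright. I'll push gently toward the 1.65 rad stop.

```bash
python3 -m inch '[[-1,[5,0,0],[0,0,0]],[-1,[3,0,0.3],[0,0,0]],[-1,[0,0,0],[0,0,0]]]'; python3 -m inch '[[-1,[2.5,0,0.2],[0,0,0]],[-1,[0,0,0],[0,0,0]]]'; python3 - <<'E'
from h import *
s=ctrl.observe();print(s["ee_pos"],s["force"],s["torque"])
E
```

```text
time_s: 7.95
ee_pos: [0.5314, -0.0022, 0.0911]
tcp_rot: [3.14, 0.003, 1.951]
force: [0.3, -4.2, 6.4]
width: 0.206
time_s: 8.12
ee_pos: [0.5306, -0.0003, 0.0909]
tcp_rot: [3.14, 0.003, 1.951]
force: [1.0, -4.0, 6.8]
width: 0.203
[ 5.30640168e-01 -2.61089802e-04  9.08910255e-02] [ 1.01182647 -3.98121187  6.81996188] [-1.2436507  -0.0651449   0.05638307]
```

```bash
python3 -m inch '[[0,[0,0,0],[0,0,0]],[0,[0,0,0],[0,0,0]],[0,[0,0,0],[0,0,0]],[0,[0,0,-10],[0,0,0]],[0,[0,0,-30],[0,0,0]]]'; python3 -m inch '[[0.4,[0,0,-35],[0,0,0]],[0.4,[5,0,-35],[0,0,0]],[0.4,[15,0,-10],[0,0,0]],[0.4,[0,0,0],[0,0,0]]]'; python3 - <<'E'
from h import *
s=ctrl.observe();print(s["ee_pos"],s["tcp_rot"],s["force"],s["torque"],s["qpos"].round(2))
for n in ("wrist","side"):
    c=ctrl.capture(n);im=c["image"][:,:,::-1]
    if n=="side": im=cv2.resize(im[150:240,200:290],None,fx=6,fy=6,interpolation=cv2.INTER_CUBIC)
    cv2.imwrite(f"pics/{n}9.png",cv2.convertScaleAbs(im,alpha=1.2,beta=10))
b=(.523,.0205,.3832)
c=ctrl.capture("wrist");print(wproj(c,s["ee_pos"],s["tcp_rot"],b2w(*b,[[0,.07,.104],[0,.07,.101]])))
E
```

```text
time_s: 8.53
ee_pos: [0.5259, 0.0028, 0.1263]
tcp_rot: [-3.132, -0.004, 1.953]
force: [0.2, -0.8, 0.2]
width: 0.501
time_s: 8.87
ee_pos: [0.5235, 0.0236, 0.2128]
tcp_rot: [3.134, -0.001, 1.957]
force: [-0.5, 0.4, -0.7]
width: 0.704
[0.5235246  0.02356845 0.21281858] [ 3.13444178e+00 -1.19453999e-03  1.95673389e+00] [-0.49584707  0.43552404 -0.70091446] [ 0.04985239  0.0139675  -0.01648182] [-0.35  0.43  0.39  1.79 -0.2   0.96  0.5 ]
[[251.87386529 110.06890824]
 [251.88463562 110.09506317]]
```

View pics/wrist9.png

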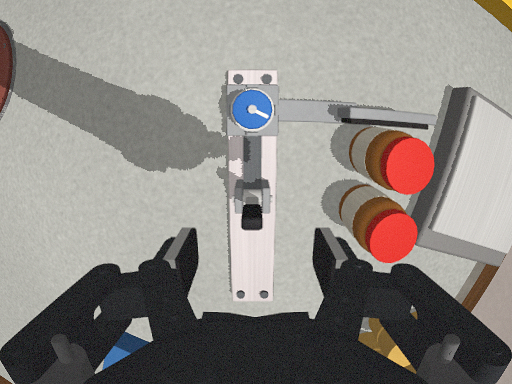

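View pics/side9.png

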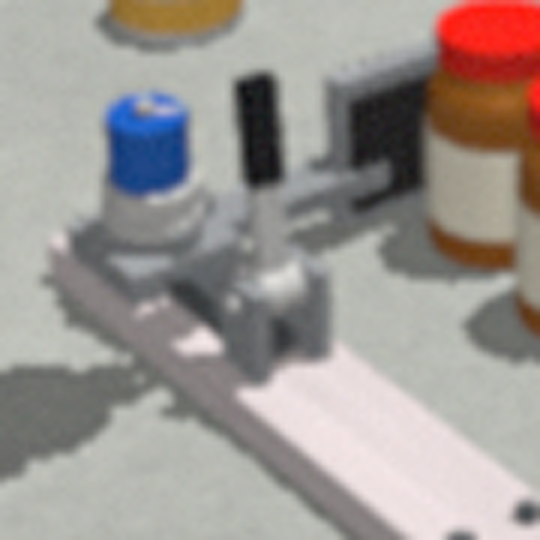

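The lever stands up, leaning slightly past vertical toward the knob. The knob's top is at (252,110) in the wrist view, as predicted. I'll pre-rotate the wrist counter-clockwise to get turning range before gripping the knob.

```bash
for i in 1 2 3; do python3 -m inch '[[0.4,[0,0,0],[0,0,-7.1]],[0.4,[0,0,0],[0,0,-7.1]],[0.4,[0,0,0],[0,0,-7.1]],[0.4,[0,0,0],[0,0,-7.1]],[0.4,[0,0,0],[0,0,-7.1]]]' | head -1; done; python3 -m inch '[[0.4,[0,0,0],[0,0,0]],[0.4,[0,0,0],[0,0,0]]]';  python3 - <<'E'
from h import *
s=ctrl.observe();print(s["qpos"].round(2))
delta([.4968,.0854,.13],s["tcp_rot"][2])
b=(.523,.0205,.3832);c=ctrl.capture("side")
for th in(1.5,1.57,1.65): print(th,((proj(c,b2w(*b,[[0,-.03-.1*np.cos(th),.058+.1*np.sin(th)],[0,-.03,.058]]))-(200,150))*6).round())
E
```

```text
time_s: 9.43
time_s: 9.85
time_s: 10.27
time_s: 10.43
ee_pos: [0.5214, 0.0194, 0.2077]
tcp_rot: [3.14, -0.003, -2.476]
force: [0.4, -0.5, 0.2]
width: 0.705
[-0.01  0.41 -0.09  1.78  0.05  0.95  2.11]
shift [-21.7  66.9  77.7] turn [ 0.11 -0.16 -0.  ] t 10.43 pos [0.5214 0.0194 0.2077] rot [ 1.7989e+02 -1.6000e-01 -1.4186e+02]
1.5 [[277.  84.]
 [276. 283.]]
1.57 [[267.  77.]
 [276. 283.]]
1.65 [[256.  70.]
 [276. 283.]]
```

```bash
python3 -m inch '[[0.4,[-5,16,15],[0,0,0]],[0.4,[-5,17,15],[0,0,0]],[0.4,[-6,17,15],[0,0,0]],[0.4,[-6,17,15],[0,0,-7]],[0.4,[0,0,17],[0,0,-7]]]';python3 -m inch '[[0.4,[0,0,0],[0,0,-7]],[0.4,[0,0,0],[0,0,-7]],[0.4,[0,0,0],[0,0,0]],[0.4,[0,0,0],[0,0,0]]]';  python3 - <<'E'
from h import *
s=ctrl.observe();print(s["qpos"].round(2),s["force"],s["torque"])
delta([.4968,.0854,.042],s["tcp_rot"][2])
c=ctrl.capture("wrist");im=c["image"][:,:,::-1];cv2.imwrite("pics/w10.png",im)
b=(.523,.0205,.3832);print(wproj(c,s["ee_pos"],s["tcp_rot"],b2w(*b,[[0,.07,.104]])))
E
```

```text
time_s: 10.9
ee_pos: [0.4964, 0.0913, 0.1315]
tcp_rot: [3.139, 0.002, -2.217]
force: [0.9, -0.3, 0.7]
width: 0.695
time_s: 11.23
ee_pos: [0.4977, 0.0862, 0.1318]
tcp_rot: [3.141, -0.0, -1.988]
force: [0.6, -0.2, 1.2]
width: 0.7
[-0.06  0.49 -0.23  1.92  0.16  0.75  2.35] [ 0.64405025 -0.1716884   1.17677133] [ 0.02467853 -0.00063716  0.01090836]
shift [ 1.1  0.5 89.8] turn [ 0.04 -0.02 -0.  ] t 11.23 pos [0.4977 0.0862 0.1318] rot [ 1.7996e+02 -2.0000e-02 -1.1389e+02]
[[257.03671161 206.6199557 ]]
```

View pics/w10.png

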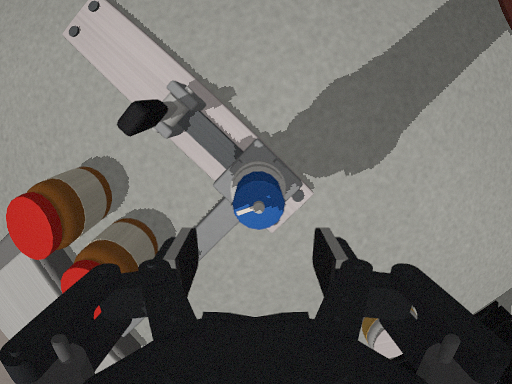

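The knob's top is at (258,206), as predicted, and centred between the jaws. Descending.

```bash
python3 -m inch '[[0.3,[1,0.5,30],[0,0,0]],[0.3,[0,0,30],[0,0,0]],[0.3,[0,0,15],[0,0,0]],[0.2,[0,0,0],[0,0,0]],[0.2,[0,0,0],[0,0,0]]]';  python3 - <<'E'
from h import *
s=ctrl.observe();print(s["qpos"].round(2),s["force"],s["torque"])
delta([.4968,.0854,.042],s["tcp_rot"][2])
for n in ("wrist","side"):
    c=ctrl.capture(n);im=c["image"][:,:,::-1]
    if n=="side": im=cv2.resize(im[130:220,180:270],None,fx=6,fy=6,interpolation=cv2.INTER_CUBIC)
    cv2.imwrite(f"pics/{n}11.png",cv2.convertScaleAbs(im,alpha=1.2,beta=10))
E
```

```text
time_s: 11.7
ee_pos: [0.4968, 0.0857, 0.0569]
tcp_rot: [3.141, -0.001, -1.985]
force: [0.9, 0.7, 0.5]
width: 0.601
[-0.09  0.61 -0.19  1.99  0.21  0.56  2.31] [0.92405451 0.67214422 0.47472595] [ 0.02302916 -0.00223458 -0.05696315]
shift [ 0.2 -0.2 14.9] turn [ 0.05 -0.06 -0.  ] t 11.7 pos [0.4968 0.0857 0.0569] rot [ 1.7995e+02 -6.0000e-02 -1.1371e+02]
```

View pics/wrist11.png

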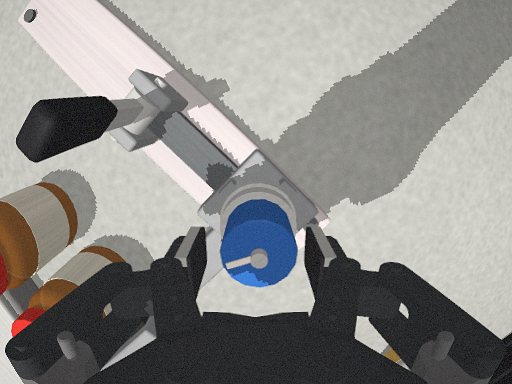

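View pics/side11.png

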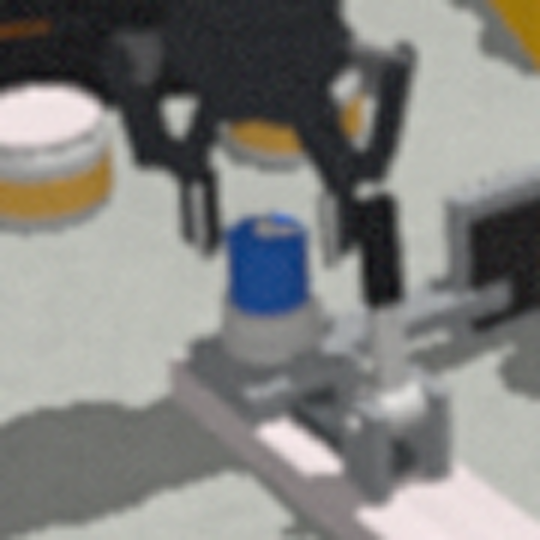

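The tips are alongside the upper part of the knob. I'll lower a bit more, take torque baselines, then grip.

```bash
cat > rd.py <<'E'
from h import *
s=ctrl.observe();print("t%.2f yaw %.2f z %.4f F %s M %s e7 %.4f j7 %.2f w %.3f xy %s"%(s["time_s"],np.degrees(s["tcp_rot"][2]),s["ee_pos"][2],s["force"].round(1),s["torque"].round(3),s["effort"][6],s["qpos"][6],s["width"],s["ee_pos"][:2].round(4)))
E
python3 -m inch '[[0.2,[0,0,7],[0,0,0]],[0.2,[0,0,6],[0,0,0]],[0.2,[0,0,0],[0,0,0]],[0.2,[0,0,0],[0,0,0]]]' >/dev/null; python3 rd.py; for i in 1 2 3 ; do python3 -m inch '[[0.2,[0,0,0],[0,0,0]]]'>/dev/null;python3 rd.py; done
python3 -m inch '[[-1,[0,0,0],[0,0,0]],[-1,[0,0,0],[0,0,0]],[-1,[0,0,0],[0,0,0]],[-1,[0,0,0],[0,0,0]]]' 40 >/dev/null; python3 rd.py;  for i in 1 2; do python3 -m inch '[[-1,[0,0,0],[0,0,0]]]'>/dev/null;python3 rd.py; done
python3 - <<'E'
from h import *
c=ctrl.capture("wrist");cv2.imwrite("pics/w12.png",c["image"][:,:,::-1])
c=ctrl.capture("side");im=c["image"][:,:,::-1];cv2.imwrite("pics/s12.png",cv2.resize(im[130:220,180:270],None,fx=6,fy=6,interpolation=cv2.INTER_CUBIC))
E
```

```text
t12.13 yaw -113.62 z 0.0440 F [-0.  -0.6  1.4] M [ 0.001 -0.018  0.039] e7 -0.0041 j7 2.30 w 0.600 xy [0.4968 0.0857]
t12.22 yaw -113.62 z 0.0442 F [ 0.4 -0.7  1.2] M [ 0.021 -0.022 -0.011] e7 -0.0009 j7 2.30 w 0.604 xy [0.4971 0.0857]
t12.30 yaw -113.62 z 0.0443 F [ 0.6  0.2 -0.3] M [ 0.039  0.031 -0.028] e7 -0.0004 j7 2.30 w 0.599 xy [0.4971 0.0858]
t12.38 yaw -113.62 z 0.0443 F [ 0.3  0.  -1. ] M [-0.053  0.053  0.044] e7 -0.0002 j7 2.30 w 0.602 xy [0.4971 0.0858]
t12.72 yaw -113.58 z 0.0445 F [-2.3  1.4  5.6] M [ 0.177  0.655 -0.051] e7 0.0257 j7 2.30 w 0.437 xy [0.4954 0.0863]
t12.80 yaw -113.58 z 0.0445 F [-2.8  1.2  5.3] M [ 0.138  0.63  -0.018] e7 0.0256 j7 2.30 w 0.433 xy [0.4954 0.0864]
t12.88 yaw -113.58 z 0.0445 F [-3.8  0.8  4.3] M [ 0.184  0.737 -0.031] e7 0.0257 j7 2.30 w 0.434 xy [0.4954 0.0864]
```

View pics/w12.png

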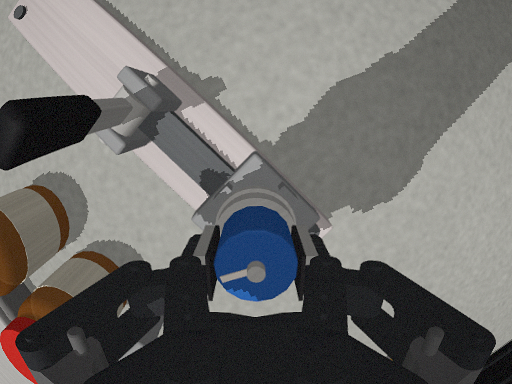

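View pics/s12.png

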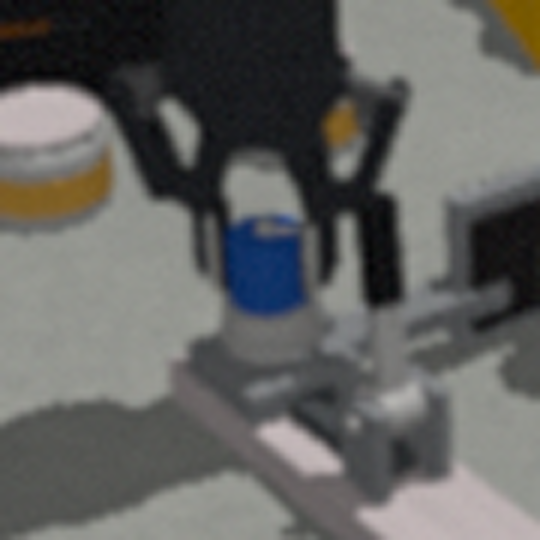

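Gripped at width 0.434, about 37 mm. The joint 7 effort is a very clean torque signal, with noise around 0.0003 N m. I'll null the 1.8 mm sideways offset and turn clockwise in 30° bursts, following the thread down.

```bash
python3 -m inch '[[-1,[0,1.8,-0.5],[0,0,0]],[-1,[0,0,0],[0,0,0]],[-1,[0,0,0],[0,0,0]]]'>/dev/null; python3 rd.py
python3 -m inch '[[-1,[0,0,0.1],[0,0,6]],[-1,[0,0,0.1],[0,0,6]],[-1,[0,0,0.1],[0,0,6]],[-1,[0,0,0],[0,0,0]]]'>/dev/null; python3 rd.py
python3 -m inch '[[-1,[0,0,0],[0,0,0]]]'>/dev/null; python3 rd.py
python3 -m inch '[[-1,[0,0,0.1],[0,0,6]],[-1,[0,0,0.1],[0,0,6]],[-1,[0,0,0.1],[0,0,6]],[-1,[0,0,0],[0,0,0]]]'>/dev/null; python3 rd.py
python3 -m inch '[[-1,[0,0,0],[0,0,0]]]'>/dev/null; python3 rd.py
```

```text
t13.23 yaw -113.62 z 0.0446 F [-0.5 -0.7  0.3] M [-0.059  0.062 -0.022] e7 -0.0026 j7 2.30 w 0.434 xy [0.4954 0.0864]
t13.57 yaw -131.72 z 0.0443 F [-0.8 -0.5  1. ] M [-0.041  0.107 -0.045] e7 -0.3783 j7 2.08 w 0.432 xy [0.4953 0.0864]
t13.65 yaw -131.46 z 0.0443 F [-1.1 -0.2  0.3] M [-0.039  0.045 -0.009] e7 -0.0328 j7 2.09 w 0.430 xy [0.4953 0.0864]
t13.98 yaw -149.59 z 0.0440 F [-0.1 -0.2  1.2] M [-0.043  0.098 -0.087] e7 -0.3727 j7 1.87 w 0.430 xy [0.4952 0.0865]
t14.07 yaw -149.38 z 0.0440 F [-1.2  0.6  0.8] M [-0.051  0.138 -0.03 ] e7 -0.0258 j7 1.88 w 0.431 xy [0.4952 0.0865]
```

Settled readings sit at −0.026 N m, which is free turning (0.02). Continuing in steps with two hold rows each.

```bash

for i in 1 2 3; do python3 -m inch '[[-1,[0,0,0.1],[0,0,6]],[-1,[0,0,0.1],[0,0,6]],[-1,[0,0,0.1],[0,0,6]],[-1,[0,0,0],[0,0,0]],[-1,[0,0,0],[0,0,0]]]'>/dev/null; python3 rd.py; done
python3 - <<'E'
from h import *
c=ctrl.capture("wrist");cv2.imwrite("pics/w13.png",c["image"][:,:,::-1])
E
```

```text
t14.48 yaw -167.33 z 0.0437 F [-1.1  0.   1. ] M [ 0.05   0.124 -0.037] e7 -0.0226 j7 1.67 w 0.434 xy [0.4952 0.0866]
t14.90 yaw 174.69 z 0.0434 F [-0.9  0.4  1.8] M [ 0.116  0.185 -0.   ] e7 -0.0215 j7 1.45 w 0.434 xy [0.4952 0.0867]
t15.32 yaw 156.69 z 0.0431 F [-0.3  1.8  2.3] M [0.269 0.161 0.03 ] e7 -0.0212 j7 1.24 w 0.431 xy [0.4952 0.0868]
```

View pics/w13.png

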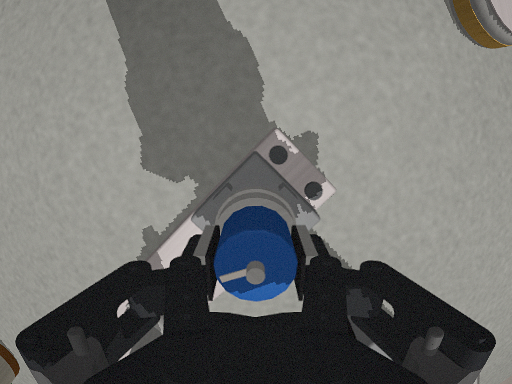

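The mark keeps its place relative to the jaws, at (237,275), so there is no slip. After 90° the knob still turns freely.

```bash

for i in 1 2 3; do python3 -m inch '[[-1,[0,0,0.1],[0,0,6]],[-1,[0,0,0.1],[0,0,6]],[-1,[0,0,0],[0,0,0]],[-1,[0,0,0],[0,0,0]]]'>/dev/null; python3 rd.py; done
```

```text
t15.70 yaw 144.67 z 0.0429 F [-0.5  1.6  2.4] M [ 0.4    0.14  -0.011] e7 -0.0232 j7 1.10 w 0.430 xy [0.4952 0.0869]
t16.03 yaw 132.69 z 0.0427 F [-0.5  1.9  0.9] M [ 0.49   0.172 -0.034] e7 -0.0224 j7 0.96 w 0.431 xy [0.4953 0.0869]
t16.37 yaw 120.69 z 0.0425 F [-0.1  2.2  1.6] M [ 0.569  0.061 -0.022] e7 -0.0226 j7 0.81 w 0.432 xy [0.4954 0.0869]
```

```bash

for i in 1 2 3; do python3 -m inch '[[-1,[0,0,0.1],[0,0,6]],[-1,[0,0,0.1],[0,0,6]],[-1,[0,0,0],[0,0,0]],[-1,[0,0,0],[0,0,0]]]'>/dev/null; python3 rd.py; done
```

```text
t16.70 yaw 108.69 z 0.0423 F [-0.4  4.   0.1] M [ 0.701  0.035 -0.018] e7 0.0016 j7 0.67 w 0.431 xy [0.4954 0.0869]
t17.03 yaw 96.67 z 0.0422 F [-0.1  3.8  2. ] M [ 0.853  0.001 -0.075] e7 0.0482 j7 0.52 w 0.434 xy [0.4955 0.0869]
t17.37 yaw 84.66 z 0.0420 F [0.7 4.7 2.5] M [ 0.921  0.002 -0.098] e7 0.0903 j7 0.37 w 0.431 xy [0.4956 0.0869]
```

The reading changes between yaw 120.7° and 108.7°, but the sign after a stop is confounded: the arm overshoots about 0.3° and friction then holds the knob. A slow steady turn, read while moving, will give a clean torque.

```bash

for i in 1 2 3 4 5; do python3 -m inch '[[-1,[0,0,0.02],[0,0,1]],[-1,[0,0,0.02],[0,0,1]]]'>/dev/null; python3 rd.py; done
```

```text
t17.53 yaw 82.52 z 0.0420 F [0.5 3.6 1.8] M [ 0.996 -0.119  0.188] e7 -0.0442 j7 0.34 w 0.435 xy [0.4956 0.0869]
t17.70 yaw 80.40 z 0.0420 F [1.5 5.1 3.5] M [ 1.095 -0.138  0.171] e7 -0.0671 j7 0.31 w 0.430 xy [0.4956 0.0869]
t17.87 yaw 78.37 z 0.0419 F [0.6 4.9 3.2] M [ 1.137 -0.09   0.191] e7 -0.0854 j7 0.29 w 0.434 xy [0.4956 0.0869]
t18.03 yaw 76.38 z 0.0419 F [1.1 5.6 4.4] M [ 1.068 -0.146  0.255] e7 -0.0932 j7 0.26 w 0.432 xy [0.4956 0.0869]
t18.20 yaw 74.38 z 0.0419 F [0.3 4.2 3.5] M [ 1.09  -0.108  0.185] e7 -0.0961 j7 0.24 w 0.435 xy [0.4956 0.0869]
```

```bash

for i in 1 2 3 4 5 6 7 8; do python3 -m inch '[[-1,[0,0,0.02],[0,0,1]]]'>/dev/null; python3 rd.py; done
```

```text
t18.28 yaw 73.38 z 0.0419 F [1.2 5.  3.8] M [ 1.082 -0.121  0.245] e7 -0.1061 j7 0.22 w 0.435 xy [0.4956 0.0869]
t18.37 yaw 72.38 z 0.0419 F [0.9 4.8 3.5] M [ 1.08  -0.128  0.225] e7 -0.1086 j7 0.21 w 0.431 xy [0.4956 0.0869]
t18.45 yaw 71.38 z 0.0419 F [1.6 6.2 4.2] M [ 1.143 -0.119  0.279] e7 -0.1179 j7 0.20 w 0.434 xy [0.4956 0.0869]
t18.53 yaw 70.38 z 0.0418 F [1.  5.3 4.4] M [ 1.108 -0.141  0.271] e7 -0.1243 j7 0.18 w 0.433 xy [0.4957 0.0869]
t18.62 yaw 69.39 z 0.0418 F [1.5 5.2 4.5] M [ 1.109 -0.152  0.243] e7 -0.1165 j7 0.17 w 0.434 xy [0.4957 0.0869]
t18.70 yaw 68.39 z 0.0418 F [-0.1  3.9  3.5] M [ 1.052 -0.107  0.234] e7 -0.1307 j7 0.16 w 0.432 xy [0.4957 0.0869]
t18.78 yaw 67.39 z 0.0418 F [0.  5.1 3.2] M [ 1.105 -0.141  0.302] e7 -0.1357 j7 0.14 w 0.435 xy [0.4957 0.0869]
t18.87 yaw 66.39 z 0.0418 F [1.  5.2 5.2] M [ 1.093 -0.141  0.246] e7 -0.1320 j7 0.13 w 0.432 xy [0.4957 0.0869]
```

```bash

for i in 1 2 3 4; do python3 -m inch '[[-1,[0,0,0],[0,0,0]]]'>/dev/null; python3 rd.py; done; python3 - <<'E'
from h import *
c=ctrl.capture("wrist");cv2.imwrite("pics/w14.png",c["image"][:,:,::-1])
E
```

```text
t18.95 yaw 66.38 z 0.0418 F [0.8 4.6 4.1] M [ 1.142 -0.105  0.012] e7 -0.1550 j7 0.13 w 0.434 xy [0.4957 0.0869]
t19.03 yaw 66.39 z 0.0418 F [-0.4  5.   4.8] M [ 1.121 -0.173  0.058] e7 -0.0864 j7 0.13 w 0.429 xy [0.4957 0.0869]
t19.12 yaw 66.40 z 0.0418 F [1.2 4.8 4.6] M [ 1.19  -0.097  0.09 ] e7 -0.0838 j7 0.13 w 0.433 xy [0.4957 0.0869]
t19.20 yaw 66.39 z 0.0418 F [0.8 4.4 2.7] M [ 1.179 -0.126  0.087] e7 -0.0842 j7 0.13 w 0.437 xy [0.4957 0.0868]
```

View pics/w14.png

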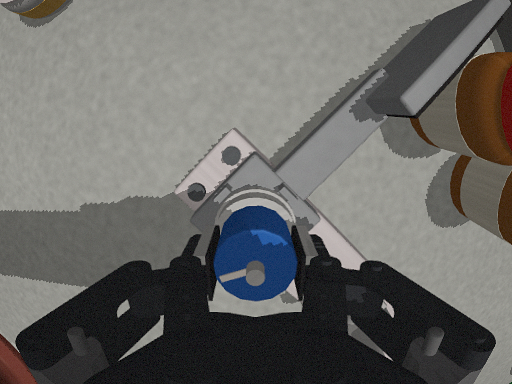

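```bash

for i in 1 2 3 4 5 6 ; do python3 -m inch '[[-1,[0,0,0.005],[0,0,0.3]],[-1,[0,0,0.005],[0,0,0.3]]]'>/dev/null; python3 rd.py; done
```

```text
t19.42 yaw 65.84 z 0.0418 F [-0.5  4.2  3.2] M [ 1.164 -0.095  0.259] e7 -0.2138 j7 0.12 w 0.436 xy [0.4957 0.0869]
t19.58 yaw 65.24 z 0.0418 F [0.6 4.6 4.5] M [ 1.101 -0.12   0.228] e7 -0.2251 j7 0.12 w 0.431 xy [0.4957 0.0869]
t19.75 yaw 64.64 z 0.0417 F [1.1 5.1 4.1] M [ 1.097 -0.18   0.233] e7 -0.2003 j7 0.11 w 0.427 xy [0.4957 0.0869]
t19.92 yaw 64.04 z 0.0418 F [0.5 4.9 4.1] M [ 1.167 -0.145  0.242] e7 -0.1994 j7 0.10 w 0.427 xy [0.4957 0.0869]
t20.08 yaw 63.43 z 0.0418 F [0.9 5.2 4.5] M [ 1.12  -0.166  0.235] e7 -0.2032 j7 0.09 w 0.430 xy [0.4957 0.0868]
t20.25 yaw 62.84 z 0.0418 F [0.6 5.3 3.9] M [ 1.075 -0.074  0.173] e7 -0.1916 j7 0.08 w 0.433 xy [0.4957 0.0869]
```

The slow-motion torque is about 0.21 N m at yaw 64, while the static clues put the touch anywhere between 108° and 127°. There is time to measure it properly. I'll back off to yaw ~147 and come down again at a steady 1° per row, which gives a free-turning baseline and an onset at the same speed.

```bash

for i in 1 2 3; do python3 -m inch '[[-1,[0,0,-0.1],[0,0,-6]],[-1,[0,0,-0.1],[0,0,-6]],[-1,[0,0,-0.1],[0,0,-6]],[-1,[0,0,-0.1],[0,0,-6]],[-1,[0,0,-0.1],[0,0,-6]]]'>/dev/null; done; python3 -m inch '[[-1,[0,0,0],[0,0,0]],[-1,[0,0,0.02],[0,0,1]],[-1,[0,0,0.02],[0,0,1]],[-1,[0,0,0.02],[0,0,1]],[-1,[0,0,0.02],[0,0,1]]]' >/dev/null; python3 rd.py
for i in 1 2 3 4 5 6 7 8; do python3 -m inch '[[-1,[0,0,0.02],[0,0,1]],[-1,[0,0,0.02],[0,0,1]]]'>/dev/null; python3 rd.py; done
```

```text
t21.92 yaw 148.73 z 0.0429 F [0.5 4.9 5.4] M [1.105 0.066 0.075] e7 0.0774 j7 1.15 w 0.433 xy [0.4953 0.0867]
t22.08 yaw 146.73 z 0.0429 F [-0.   5.6  3.9] M [1.137 0.111 0.011] e7 0.0776 j7 1.13 w 0.428 xy [0.4953 0.0867]
t22.25 yaw 144.73 z 0.0429 F [-0.6  5.9  4.1] M [1.146 0.119 0.041] e7 0.0777 j7 1.11 w 0.430 xy [0.4953 0.0868]
t22.42 yaw 142.73 z 0.0428 F [-0.4  4.9  4.3] M [ 1.135  0.039 -0.011] e7 0.0779 j7 1.08 w 0.433 xy [0.4953 0.0868]
t22.58 yaw 140.73 z 0.0428 F [-0.3  6.1  4.8] M [1.14  0.071 0.038] e7 0.0781 j7 1.06 w 0.430 xy [0.4953 0.0868]
t22.75 yaw 138.73 z 0.0428 F [0.2 5.  4.4] M [1.127 0.099 0.043] e7 0.0782 j7 1.03 w 0.437 xy [0.4953 0.0868]
t22.92 yaw 136.73 z 0.0427 F [0.1 5.8 4. ] M [ 1.161  0.    -0.016] e7 0.0784 j7 1.01 w 0.434 xy [0.4953 0.0868]
t23.08 yaw 134.73 z 0.0427 F [-0.1  4.9  4.6] M [ 1.141  0.043 -0.003] e7 0.0787 j7 0.99 w 0.426 xy [0.4953 0.0868]
t23.25 yaw 132.73 z 0.0426 F [0.6 4.1 4.1] M [1.152 0.062 0.003] e7 0.0789 j7 0.96 w 0.432 xy [0.4953 0.0868]
```

Beautifully clean free baseline: e7 = +0.078 (= 0.02 N m). Continuing at the same speed to catch the onset.

```bash

for i in 1 2 3 4 5 6 7 8 9 10 11 12; do python3 -m inch '[[-1,[0,0,0.02],[0,0,1]],[-1,[0,0,0.02],[0,0,1]]]'>/dev/null; python3 rd.py; done
```

```text
t23.42 yaw 130.73 z 0.0426 F [-0.4  5.1  4.5] M [1.166 0.004 0.028] e7 0.0791 j7 0.94 w 0.432 xy [0.4953 0.0868]
t23.58 yaw 128.73 z 0.0426 F [0.8 5.2 4.4] M [ 1.103  0.027 -0.002] e7 0.0793 j7 0.91 w 0.436 xy [0.4953 0.0868]
t23.75 yaw 126.73 z 0.0426 F [-0.3  5.1  4.4] M [1.142 0.059 0.017] e7 0.0795 j7 0.89 w 0.431 xy [0.4954 0.0868]
t23.92 yaw 124.73 z 0.0425 F [-0.7  6.   4.3] M [1.158 0.057 0.072] e7 0.0798 j7 0.87 w 0.432 xy [0.4954 0.0868]
t24.08 yaw 122.72 z 0.0425 F [-1.   5.6  5. ] M [1.135 0.065 0.024] e7 0.0800 j7 0.84 w 0.430 xy [0.4954 0.0868]
t24.25 yaw 120.73 z 0.0425 F [0.4 6.5 4.5] M [1.185 0.008 0.014] e7 0.0794 j7 0.82 w 0.432 xy [0.4954 0.0868]
t24.42 yaw 118.73 z 0.0424 F [0.3 5.5 3.6] M [ 1.128 -0.009  0.061] e7 0.0769 j7 0.79 w 0.432 xy [0.4954 0.0869]
t24.58 yaw 116.73 z 0.0424 F [-0.5  4.4  4.4] M [1.124 0.033 0.011] e7 0.0725 j7 0.77 w 0.431 xy [0.4954 0.0869]
t24.75 yaw 114.73 z 0.0424 F [-0.2  5.6  4.5] M [1.179 0.037 0.056] e7 0.0670 j7 0.74 w 0.430 xy [0.4954 0.0869]
t24.92 yaw 112.73 z 0.0424 F [-0.5  5.5  4.8] M [ 1.125 -0.035  0.033] e7 0.0609 j7 0.72 w 0.434 xy [0.4954 0.0869]
t25.08 yaw 110.74 z 0.0423 F [0.1 5.5 4.6] M [ 1.09  -0.082  0.038] e7 0.0541 j7 0.70 w 0.431 xy [0.4954 0.0869]
t25.25 yaw 108.74 z 0.0423 F [-1.1  4.5  4.2] M [ 1.157 -0.024  0.075] e7 0.0469 j7 0.67 w 0.431 xy [0.4954 0.0869]
```

The onset is at yaw ≈122.3°, with a soft quadratic rise after it, so the quarter-turn target is yaw ≈32.3°. 76.4° to go.

```bash

for i in 1 2; do python3 -m inch '[[-1,[0,0,0.08],[0,0,5]],[-1,[0,0,0.08],[0,0,6]],[-1,[0,0,0.08],[0,0,6]],[-1,[0,0,0.08],[0,0,6]],[-1,[0,0,0.08],[0,0,5]]]'>/dev/null; python3 rd.py; done
for i in 1 2 3; do python3 -m inch '[[-1,[0,0,0.02],[0,0,1]],[-1,[0,0,0.02],[0,0,1]],[-1,[0,0,0.02],[0,0,1]],[-1,[0,0,0.02],[0,0,1]],[-1,[0,0,0.02],[0,0,1]]]'>/dev/null; python3 rd.py; done
```

```text
t25.67 yaw 80.55 z 0.0419 F [0.7 5.1 4.1] M [ 1.068 -0.087  0.185] e7 0.2519 j7 0.32 w 0.431 xy [0.4956 0.0869]
t26.08 yaw 52.60 z 0.0416 F [0.4 5.3 4.6] M [ 1.11  -0.145  0.294] e7 0.1068 j7 -0.05 w 0.427 xy [0.4958 0.0868]
t26.50 yaw 47.81 z 0.0416 F [0.7 6.2 5. ] M [ 1.054 -0.196  0.279] e7 -0.1810 j7 -0.11 w 0.432 xy [0.4958 0.0868]
t26.92 yaw 42.82 z 0.0415 F [1.4 5.1 4.6] M [ 1.119 -0.188  0.366] e7 -0.2483 j7 -0.18 w 0.431 xy [0.4958 0.0868]
t27.33 yaw 37.81 z 0.0415 F [-0.5  4.9  5. ] M [ 1.059 -0.137  0.284] e7 -0.1793 j7 -0.25 w 0.431 xy [0.4958 0.0868]
```

```bash

python3 -m inch '[[-1,[0,0,0.02],[0,0,1]],[-1,[0,0,0.02],[0,0,1]],[-1,[0,0,0.02],[0,0,1]],[-1,[0,0,0.02],[0,0,1]],[-1,[0,0,0.02],[0,0,1]]]'>/dev/null; python3 rd.py; python3 -m inch '[[-1,[0,0,0],[0,0,0.4]],[-1,[0,0,0],[0,0,0]]]'>/dev/null; python3 rd.py; python3 - <<'E'
from h import *
c=ctrl.capture("wrist");cv2.imwrite("pics/w15.png",c["image"][:,:,::-1])
E
```

```text
t27.75 yaw 32.83 z 0.0414 F [1.5 4.5 4.8] M [ 1.051 -0.177  0.462] e7 -0.3134 j7 -0.32 w 0.432 xy [0.4958 0.0867]
t27.92 yaw 32.41 z 0.0414 F [0.9 4.4 5.6] M [ 1.117 -0.186  0.221] e7 -0.2394 j7 -0.32 w 0.433 xy [0.4958 0.0867]
```

View pics/w15.png

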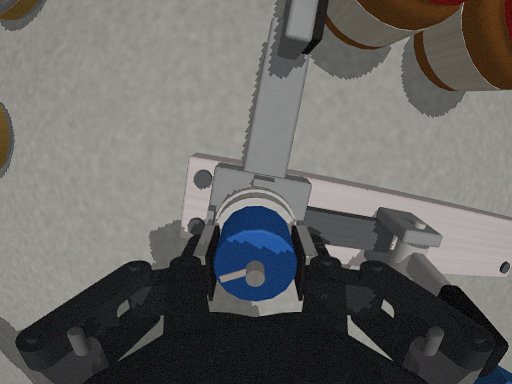

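No slip: the mark is still at (237,275) relative to the jaws. The knob is at yaw 32.4°, a quarter turn after the touch. I'll open only slightly, because the jaws point toward the upright lever, and rise.

```bash
python3 -m inch '[[0.2,[0,0,0],[0,0,0]],[0.2,[0,0,0],[0,0,0]],[0.2,[0,0,0],[0,0,0]]]'; python3 -m inch '[[0.2,[0,0,-10],[0,0,0]],[0.2,[0,0,-30],[0,0,0]],[0.2,[0,0,-35],[0,0,0]],[0.2,[0,0,-35],[0,0,0]],[0.2,[0,0,-30],[0,0,0]]]'; python3 -m inch '[[0.2,[0,0,-15],[0,0,0]],[0.2,[0,0,0],[0,0,0]]]' >/dev/null
python3 - <<'E'
from h import *
s=ctrl.observe();print(s["qpos"].round(2))
delta([.5641,-.0816,.2],np.pi/2+.3832)
for n in ("wrist","side"):
    c=ctrl.capture(n);im=c["image"][:,:,::-1]
    if n=="side": im=cv2.resize(im[130:220,180:270],None,fx=6,fy=6,interpolation=cv2.INTER_CUBIC)
    cv2.imwrite(f"pics/{n}16.png",cv2.convertScaleAbs(im,alpha=1.2,beta=10))
E
```

```text
time_s: 28.22
ee_pos: [0.4946, 0.0845, 0.0406]
tcp_rot: [3.14, 0.002, 0.563]
force: [0.0, 0.4, 0.4]
width: 0.6
time_s: 28.63
ee_pos: [0.4952, 0.085, 0.1835]
tcp_rot: [3.14, 0.0, 0.563]
force: [1.1, 0.6, 0.3]
width: 0.6
[-0.9   0.6   1.1   1.87 -0.61  1.06 -0.56]
shift [-32.7 176.3   0.5] turn [  0.44  -0.14 -79.66] t 28.8 pos [0.4975 0.0849 0.2   ] rot [179.77  -0.36  32.3 ]
```

View pics/wrist16.png

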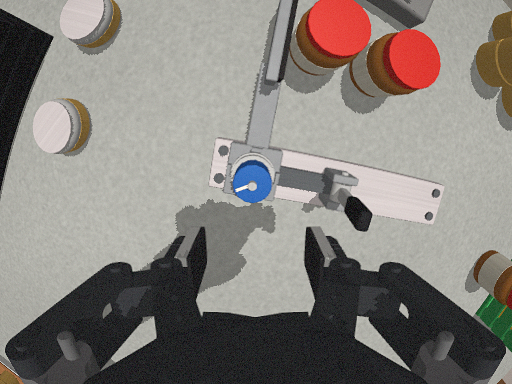

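View pics/side16.png

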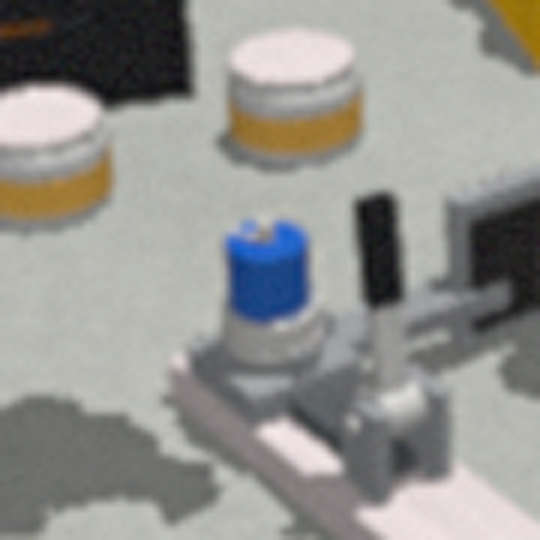

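The knob is released and its mark unchanged. The lever still stands up. Next I'll rotate back so the jaws lie along base x and re-pinch the upright lever.

```bash
for i in 1 2; do python3 -m inch '[[0.1,[0,0,0],[0,0,-7]],[0.1,[0,0,0],[0,0,-7]],[0.1,[0,0,0],[0,0,-7]],[0.1,[0,0,0],[0,0,-7]],[0.1,[0,0,0],[0,0,-7]]]' >/dev/null; done; python3 -m inch '[[0,[0,0,0],[0,0,-7]],[0,[0,0,0],[0,0,-2.6]],[0,[0,0,0],[0,0,0]],[0,[0,0,0],[0,0,0]]]'; python3 -c "
from h import *
delta([.5306,-.0003,.0909],np.pi/2+.381)
print(ctrl.observe()['qpos'].round(2))"
```

```text
time_s: 30.07
ee_pos: [0.4943, 0.0861, 0.1948]
tcp_rot: [-3.139, -0.0, 1.953]
force: [0.2, -0.4, -0.2]
width: 0.501
shift [-93.7   1.8 103.8] turn [-0.16 -0.02  0.04] t 30.07 pos [0.4943 0.0861 0.1948] rot [-1.7984e+02 -2.0000e-02  1.1187e+02]
[-0.68  0.47  0.68  1.87 -0.36  0.94  0.55]
```

```bash
python3 -m inch '[[0,[-30,0.5,0],[0,0,0]],[0,[-30,0.5,0],[0,0,0]],[0,[-24,0.5,10],[0,0,0]],[0,[-10,0.3,15],[0,0,0]],[0,[0,0,0],[0,0,0]]]'; python3 -m inch '[[0,[0,0,0],[0,0,0]]]' >/dev/null; python3 - <<'E'
from h import *
delta([.5306,-.0003,.0909],np.pi/2+.381)
c=ctrl.capture("wrist");cv2.imwrite("pics/w17.png",c["image"][:,:,::-1])
E
```

```text
time_s: 30.48
ee_pos: [0.5307, -0.0034, 0.1684]
tcp_rot: [-3.136, 0.001, 1.948]
force: [-0.3, -0.4, 0.3]
width: 0.504
shift [-0.  -0.3 78.9] turn [-0.19 -0.07  0.03] t 30.57 pos [ 5.311e-01 -2.000e-04  1.698e-01] rot [-1.7981e+02 -7.0000e-02  1.1186e+02]
```

View pics/w17.png

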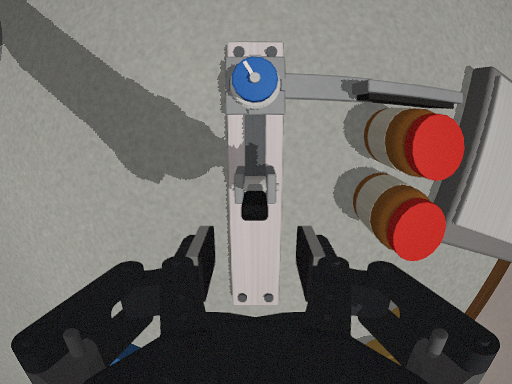

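The lever is centred between the jaws: grip at x≈255, midpoint 256. Going down to pinch it.

```bash
python3 -m inch '[[0,[0,0,25],[0,0,0]],[0,[0,0,25],[0,0,0]],[0,[0,0,20],[0,0,0]],[0,[0,0,9],[0,0,0]],[0,[0,0,0],[0,0,0]]]'; python3 -m inch '[[-1,[0,0,0],[0,0,0]],[-1,[0,0,0],[0,0,0]],[-1,[0,0,0],[0,0,0]],[-1,[0,0,0],[0,0,0]],[-1,[0,0,0],[0,0,0]]]' 25; python3 rd.py
```

```text
time_s: 31.03
ee_pos: [0.5308, 0.0017, 0.0905]
tcp_rot: [-3.138, -0.002, 1.957]
force: [-0.2, 0.1, -0.1]
width: 0.498
time_s: 31.45
ee_pos: [0.5307, -0.0006, 0.0933]
tcp_rot: [-3.14, -0.001, 1.954]
force: [-5.1, -0.3, 5.6]
width: 0.208
t31.45 yaw 111.96 z 0.0933 F [-5.1 -0.3  5.6] M [-0.186  1.105  0.055] e7 -0.0414 j7 0.83 w 0.208 xy [ 0.5307 -0.0006]
```

```bash
python3 -m inch '[[-1,[-8.4,0,-0.1],[0,0,0]],[-1,[-8.4,0,0.6],[0,0,0]],[-1,[-8.3,0,1.5],[0,0,0]],[-1,[-8,0,2.4],[0,0,0]],[-1,[-7.7,0,3.2],[0,0,0]]]'; python3 rd.py; python3 -m inch '[[-1,[-7.3,0,4],[0,0,0]],[-1,[-6.9,0,4.8],[0,0,0]],[-1,[-6.4,0,5.5],[0,0,0]],[-1,[-5.7,0,6.1],[0,0,0]],[-1,[-5,0,6.7],[0,0,0]]]';python3 rd.py; python3 - <<'E'
from h import *
b=(.523,.0205,.3832);s=ctrl.observe()
d=s["ee_pos"]-b2w(*b,[[0,-.03,.058]])[0];y=d[0]*-np.sin(.3832)+d[1]*np.cos(.3832);z=d[2]+.051
print("lever est",np.arctan2(z,-y),np.hypot(y,z)*1e3)
c=ctrl.capture("side");im=c["image"][:,:,::-1];cv2.imwrite("pics/s18.png",cv2.resize(im[130:240,200:310],None,fx=5,fy=5,interpolation=cv2.INTER_CUBIC))
E
```

```text
time_s: 31.87
ee_pos: [0.545, -0.0363, 0.0855]
tcp_rot: [-3.139, -0.006, 1.955]
force: [-6.5, 2.5, 5.6]
width: 0.21
t31.87 yaw 111.99 z 0.0855 F [-6.5  2.5  5.6] M [ 0.751  1.317 -0.033] e7 -0.0813 j7 0.90 w 0.210 xy [ 0.545  -0.0363]
time_s: 32.28
ee_pos: [0.5579, -0.0681, 0.0588]
tcp_rot: [-3.14, -0.001, 1.953]
force: [-5.1, -1.3, 7.6]
width: 0.207
t32.28 yaw 111.91 z 0.0588 F [-5.1 -1.3  7.6] M [-0.021  1.174  0.045] e7 -0.1023 j7 0.96 w 0.207 xy [ 0.5579 -0.0681]
lever est 0.6707273211571764 83.28184444919627
```

View pics/s18.png

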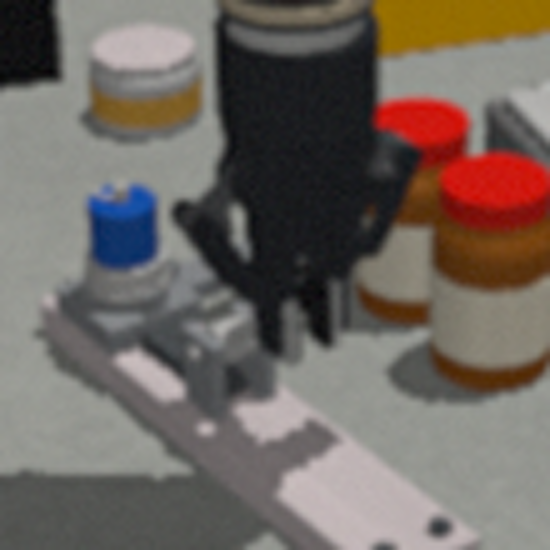

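The lever is following down, with steady forces. Continuing to flat.

```bash
python3 -m inch '[[-1,[-4.2,0,7.2],[0,0,0]],[-1,[-3.5,0,7.6],[0,0,0]],[-1,[-2.7,0,7.9],[0,0,0]],[-1,[-1.9,0,8.1],[0,0,0]],[-1,[-1,0,8.3],[0,0,0]]]'; python3 rd.py; python3 -m inch '[[-1,[0,0,6],[0,0,0]],[-1,[0,0,3],[0,0,0]],[-1,[0,0,0],[0,0,0]]]'; python3 rd.py
```

```text
time_s: 32.75
ee_pos: [0.5641, -0.0833, 0.0199]
tcp_rot: [-3.141, 0.005, 1.952]
force: [-4.5, -5.9, 6.4]
width: 0.206
t32.75 yaw 111.84 z 0.0199 F [-4.5 -5.9  6.4] M [-0.803  0.935  0.035] e7 -0.1137 j7 1.01 w 0.206 xy [ 0.5641 -0.0833]
time_s: 33.0
ee_pos: [0.5643, -0.084, 0.0103]
tcp_rot: [-3.141, 0.007, 1.952]
force: [-2.6, -6.4, 2.3]
width: 0.204
t33.00 yaw 111.82 z 0.0103 F [-2.6 -6.4  2.3] M [-1.076  0.687  0.099] e7 -0.0671 j7 1.02 w 0.204 xy [ 0.5643 -0.084 ]
```

```bash
python3 -m inch '[[-1,[0.5,0,2],[0,0,0]],[-1,[0,0,1],[0,0,0]],[-1,[0,0,0],[0,0,0]]]'; python3 -m inch '[[-1,[0,0,2],[0,0,0]],[-1,[0,0,0],[0,0,0]]]'; python3 -m inch '[[-1,[0,0,2],[0,0,0]],[-1,[0,0,0],[0,0,0]]]'
```

```text
time_s: 33.25
ee_pos: [0.5644, -0.084, 0.008]
tcp_rot: [3.142, 0.007, 1.951]
force: [-1.9, -7.8, 3.7]
width: 0.209
time_s: 33.42
ee_pos: [0.5643, -0.0839, 0.006]
tcp_rot: [3.142, 0.007, 1.951]
force: [-3.4, -7.1, 3.3]
width: 0.208
time_s: 33.58
ee_pos: [0.5643, -0.0839, 0.0039]
tcp_rot: [3.142, 0.007, 1.951]
force: [-3.7, -7.4, 3.4]
width: 0.209
```

Force isn't rising, so the pads may be sliding on the lever. I'll release, rise and look.

```bash
python3 -m inch '[[0,[0,0,0],[0,0,0]],[0,[0,0,0],[0,0,0]],[0,[0,0,0],[0,0,0]],[0,[0,0,-20],[0,0,0]],[0,[0,0,-30],[0,0,0]]]'; python3 -m inch '[[-1,[0,0,-35],[0,0,0]],[-1,[0,0,-35],[0,0,0]],[-1,[0,0,-30],[0,0,0]],[-1,[0,0,0],[0,0,0]],[-1,[0,0,0],[0,0,0]]]'; python3 - <<'E'
from h import *
s=ctrl.observe();b=(.523,.0205,.3832)
for n in ("wrist","side"):
    c=ctrl.capture(n);im=c["image"][:,:,::-1]
    if n=="side":
        im=cv2.resize(im[160:250,200:290],None,fx=6,fy=6,interpolation=cv2.INTER_CUBIC)
        for th in(0,.05,.1,.2): print(th,((proj(c,b2w(*b,[[0,-.03-.1*np.cos(th),.058+.1*np.sin(th)],[0,-.03,.058]]))-(200,160))*6).round().tolist())
    else:
        for th in(0,.05,.1,.2): print(th,wproj(c,s["ee_pos"],s["tcp_rot"],b2w(*b,[[0,-.03-.1*np.cos(th)+.006*np.sin(th),.058+.1*np.sin(th)+.006*np.cos(th)],[0,-.03-.05*np.cos(th)+.006*np.sin(th),.058+.05*np.sin(th)+.006*np.cos(th)]])).round(1).tolist())
    cv2.imwrite(f"pics/{n}19.png",cv2.convertScaleAbs(im,alpha=1.2,beta=10))
E
```

```text
time_s: 34.0
ee_pos: [0.5623, -0.0769, 0.0503]
tcp_rot: [-3.137, -0.004, 1.956]
force: [1.9, 0.1, -0.3]
width: 0.498
time_s: 34.42
ee_pos: [0.5658, -0.0781, 0.1542]
tcp_rot: [3.136, 0.002, 1.956]
force: [-0.7, 0.5, -0.9]
width: -0.001
0 [[250.6, 209.2], [250.6, 155.1]]
0.05 [[250.6, 210.5], [250.5, 155.1]]
0.1 [[250.5, 211.7], [250.5, 155.0]]
0.2 [[250.4, 213.1], [250.5, 154.2]]
0 [[414.0, 328.0], [276.0, 223.0]]
0.05 [[414.0, 318.0], [276.0, 223.0]]
0.1 [[413.0, 307.0], [276.0, 223.0]]
0.2 [[411.0, 285.0], [276.0, 223.0]]
```

View pics/wrist19.png

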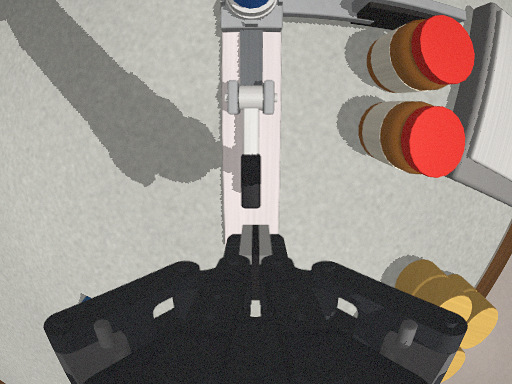

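View pics/side19.png

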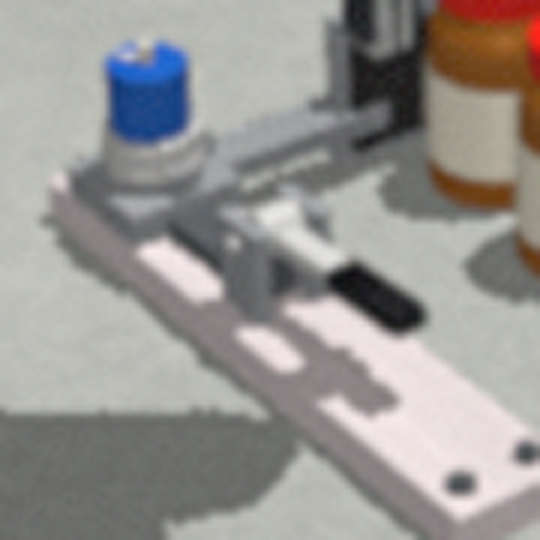

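The lever looks flat or nearly so. To be certain, I'll press on its end from above with shut fingers until the force rises.

```bash
python3 - <<'E'
from h import *
P=b2w(.523,.0205,.3832,[[0,-.118,.05]])[0];print(P)
delta(P,np.pi/2+.3832)
a=cv2.imread("pics/side0.png")
c=ctrl.capture("side")["image"][:,:,::-1]
d=cv2.absdiff(a,c)[160:250,200:290];cv2.imwrite("pics/d.png",cv2.resize(np.hstack([a[180:230,235:285],c[180:230,235:285],d[20:70,35:85]]),None,fx=5,fy=5,interpolation=cv2.INTER_CUBIC))
E
```

```text
[ 0.56711905 -0.08894181  0.05      ]
shift [-12.1  -0.9 101.3] turn [-0.04 -0.09  0.11] t 34.52 pos [ 0.5635 -0.0775  0.1513] rot [-1.7996e+02 -9.0000e-02  1.1206e+02]
```

View pics/d.png

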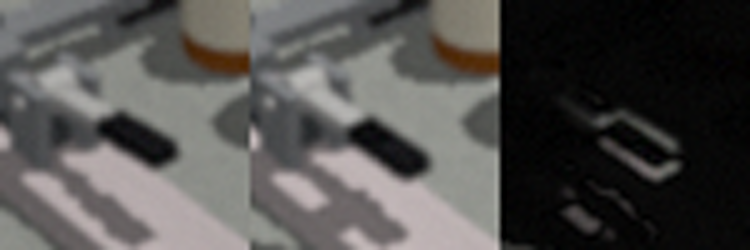

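The end now sits about 2 px lower than at the start, so the lever was slightly raised then and is flatter now. Pressing to confirm.

```bash
python3 -m inch '[[-1,[-6,-0.5,25],[0,0,0]],[-1,[-6,-0.4,30],[0,0,0]],[-1,[0,0,30],[0,0,0]],[-1,[0,0,13],[0,0,0]],[-1,[0,0,0],[0,0,0]]]'; for i in 1 2 3; do python3 -m inch '[[-1,[0,0,4],[0,0,0]],[-1,[0,0,0],[0,0,0]]]' >/dev/null; python3 rd.py; done
```

```text
time_s: 34.98
ee_pos: [0.5637, -0.0889, 0.0491]
tcp_rot: [-3.132, -0.006, 1.954]
force: [-0.8, 0.8, -0.2]
width: 0.002
t35.15 yaw 111.99 z 0.0498 F [ 0.1 -0.3  1.1] M [ 0.016 -0.011  0.005] e7 0.0163 j7 1.00 w -0.000 xy [ 0.5676 -0.0903]
t35.32 yaw 112.00 z 0.0465 F [-0.   0.3  0.6] M [-0.015  0.024 -0.011] e7 0.0162 j7 1.00 w 0.002 xy [ 0.568  -0.0902]
t35.48 yaw 112.00 z 0.0421 F [-0.4 -0.6  0.7] M [0.023 0.    0.028] e7 0.0166 j7 1.00 w -0.000 xy [ 0.5676 -0.09  ]
```

```bash
for i in 1 2 3 4; do python3 -m inch '[[-1,[0,0,3],[0,0,0]],[-1,[0,0,0],[0,0,0]]]' >/dev/null; python3 rd.py; done
```

```text
t35.65 yaw 111.98 z 0.0391 F [ 0.5 -0.   0.7] M [-0.056 -0.013 -0.007] e7 0.0119 j7 1.01 w -0.003 xy [ 0.5678 -0.0903]
t35.82 yaw 111.98 z 0.0364 F [0.2 0.5 1.9] M [-0.059 -0.055 -0.   ] e7 0.0103 j7 1.01 w 0.001 xy [ 0.568  -0.0905]
t35.98 yaw 111.97 z 0.0361 F [-5.   1.4 20.5] M [ 0.395  1.1   -0.003] e7 0.0064 j7 1.01 w 0.000 xy [ 0.5682 -0.0904]
t36.15 yaw 111.96 z 0.0359 F [-8.7  4.1 35.9] M [0.851 2.137 0.048] e7 0.0015 j7 1.02 w -0.004 xy [ 0.5683 -0.0904]
```

Contact is stiff at once, 36 N with no movement, so the lever is against its closed stop. Backing off and clearing away.

```bash
python3 -m inch '[[-1,[0,0,-6],[0,0,0]],[-1,[0,0,-20],[0,0,0]],[-1,[0,0,-35],[0,0,0]],[-1,[0,0,-40],[0,0,0]],[-1,[0,0,-40],[0,0,0]]]'; python3 -m inch '[[-1,[30,0,-35],[0,0,0]],[-1,[30,0,-30],[0,0,0]],[-1,[20,0,0],[0,0,0]],[-1,[0,0,0],[0,0,0]],[-1,[0,0,0],[0,0,0]]]';  python3 - <<'E'
from h import *
b=(.523,.0205,.3832)
s=ctrl.observe();c=ctrl.capture("wrist");cv2.imwrite("pics/w20.png",c["image"][:,:,::-1])
a=cv2.imread("pics/side19.png");d=ctrl.capture("side")["image"][:,:,::-1]
cv2.imwrite("pics/s20.png",cv2.resize(d[150:260,190:320],None,fx=5,fy=5,interpolation=cv2.INTER_CUBIC))
e=ctrl.capture("scene")["image"][:,:,::-1];cv2.imwrite("pics/sc20.png",e)
a=cv2.imread("pics/scene0.png");print(cv2.absdiff(a,e)[190:330,90:500].max(2).__gt__(60).sum())
for th in(0,.05,.1): print(th,wproj(c,s["ee_pos"],s["tcp_rot"],b2w(*b,[[0,-.03-.1*np.cos(th)+.006*np.sin(th),.058+.1*np.sin(th)+.006*np.cos(th)]])).round(1).tolist())
E
```

```text
time_s: 36.57
ee_pos: [0.5667, -0.0899, 0.1719]
tcp_rot: [-3.139, -0.001, 1.954]
force: [1.2, -0.0, -0.0]
width: -0.0
time_s: 36.98
ee_pos: [0.5385, -0.0176, 0.2321]
tcp_rot: [-3.142, -0.001, 1.958]
force: [-0.0, -0.7, -0.4]
width: -0.002
0
0 [[254.0, 239.9]]
0.05 [[254.0, 241.3]]
0.1 [[254.0, 242.5]]
```

View pics/w20.png

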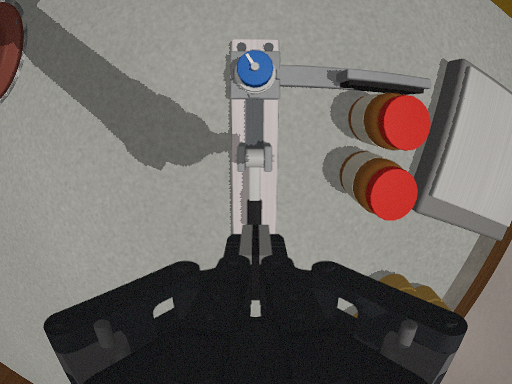

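View pics/s20.png

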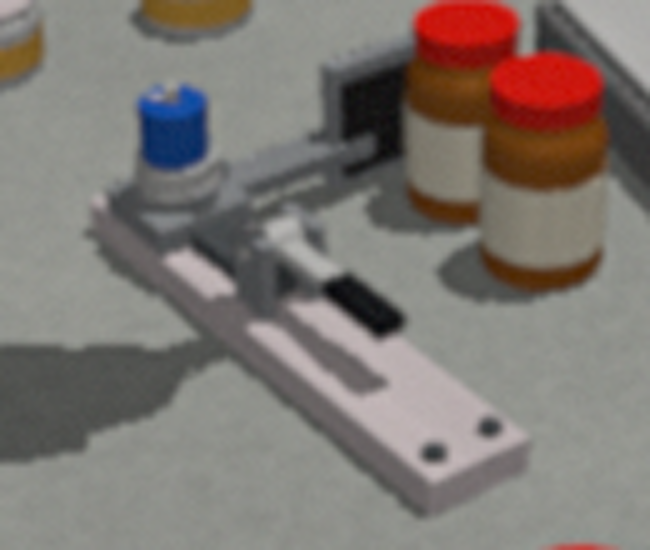

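View pics/sc20.png

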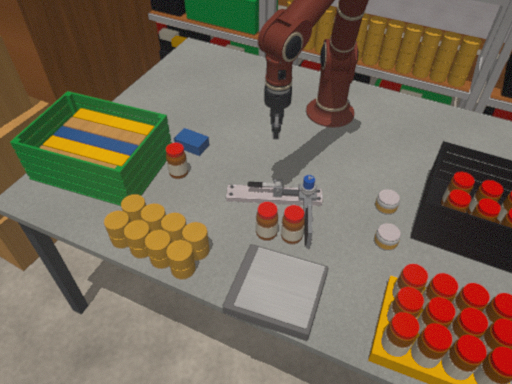

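The lever is flat, the knob mark hasn't moved, the robot is clear and nothing else has shifted. Handing in.

```bash
python3 -c "
from plant import ctrl
print(ctrl.observe()['time_s']);print(ctrl.job_done())"
```

```text
37.1333
the job is handed in; nothing more can be done
None
```

I flipped the cam lever up, tightened the knob a quarter turn past the touch, and folded the lever flat again. I handed the job in at 37.1 s. The system gives no verdict, so the checks below are mine.

- **Lever up:** I swung it up to about 1.65 rad, against its stop.
- **Knob:** My first pass ran well past the touch without pinning down where it was. I backed off and came down again at a slow steady speed. The torque started to rise at tool yaw ≈122.3°, and I stopped at 32.4°, a quarter turn further on. The mark stayed in the same place between the jaws, so the knob did not slip.
- **Torque:** The wrist torque was roughly 0.3 N m at the end, with single readings from 0.22 to 0.46, against the 0.3 expected.
- **Lever down:** After I let go of the knob and folded the lever down, its end sat about 2 px lower in the side view than at the start. Pressing on it from above with the shut fingers met a hard stop at once. That press reached 36 N, close to the 40 N limit.
- **Bystanders:** The scene picture showed no change among the jars, tins and packet in the area I compared. The gripper ended clear of everything.

**What disagreed:**
- **Fingertip position:** The fingertips were about 40 mm further back along the tool than the stated geometry. My first pinch closed on air above the lever; I corrected it from the pictures.
- **End of the fold:** The pads slid on the lever in the last few millimetres, so I added the press from above.

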